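Sort parts into a double-lidded case, shut it, and show them under the clear cover

TASK

Stand the two loose parts, a round can capacitor and a rectangular relay, upright in the open parts case, each in the compartment that already holds one of its own kind. Then lower the outer lid, the one with the bow handle, the clear inner cover going down with it, until both are fully shut; do not let the lid drop and do not touch the clear cover. Finally lift the outer lid alone to about half open, with the clear cover left shut so that the parts can be counted through it, and finish while holding the lid there, as it does not stay up by itself; leave everything else on the bench where it is.

Things in the scene. Friction and masses are not known exactly. Their poses are not given: they have to be found in the camera images.
- case: Grey plastic parts case, fixed, 200 (its x) x 130 (its y) x 44 mm high, walls and floor 7 mm, open from above; yaw varies. Origin: centre of its underside. A 3 mm wall at its x = 0 (top 38 mm up) makes two compartments, -x and +x, each 91 (x) x 116 mm (y); each holds one part already. Both lids stand open at the start, leaning back beyond its +y long side.
- hinge (a point): Middle of the hinge pin of both lids, 68 mm from the case's centre along its +y, 47 mm above its underside; the pin runs along the case's x. Axes as the case's.
- handle (a point): Middle of the outer lid's bow handle: round steel bar, 10 mm thick, along the hinge, 92 mm clear between its posts, axis 40 mm off the lid's outer face. Lid shut: 112 mm from the pin towards the case's -y and 53 mm above it. Lid open: on the far (+y) side of the lid, about 130 mm up; pinch it from above, one finger between bar and lid. It turns in the fingers as the lid swings.
- outer_lid (a joint): Outer lid: aluminium, 133 mm deep, about 0.26 kg, its edge 21 mm past the handle. 0 rad = shut, grows as its front rises; starts against its stop at 1.75 (half open: about 0.87). Nearly free hinge: below about 1.2 it falls shut unless held. Rubber pads under it push the clear cover down ahead of it and press it home; nothing ties the cover to it when it is lifted.
- inner_cover (a joint): Inner cover: clear plastic plate, black edging, 188 x 120 x 4 mm, 0.08 kg, on the same pin, nested inside the outer lid. 0 rad = lying on the case's rim; at the start 1.56 to 1.68. Stiff hinge: it stays where it is left; about 0.5 N at its front edge moves it.
- cap_a_mid (a point): Centre (half-way up) of a can capacitor, already standing in one of the case's compartments, near the hinge side: black cylinder 22 mm across and 30 mm high with a metal disc on top, about 22 g, standing upright; z up.
- cap_b_mid (a point): Centre (half-way up) of a can capacitor, loose on the bench to the robot's right of the case: black cylinder 22 mm across and 30 mm high with a metal disc on top, about 22 g, standing upright; z up.
- relay_a_mid (a point): Centre (half-way up) of a relay, already in the other compartment, near the hinge side: black rectangular block 30 (its x) x 16 (its y) x 24 mm high, about 20 g, standing upright; z up.
- relay_b_mid (a point): Centre (half-way up) of a relay, loose on the bench to the robot's right of the case, any yaw: black rectangular block 30 (its x) x 16 (its y) x 24 mm high, about 20 g, standing upright; z up.
- nozzle: Bystander: bare steel hot-air nozzle, 28 mm across, 34 mm high, tapering to the top, standing among the loose parts.
- tweezers: Bystander: steel tweezers, 130 mm, lying flat.
- cutters: Bystander: side cutters with blue grips, 130 mm, lying flat.
- screwdriver: Bystander: small screwdriver, 150 mm, lying between the loose parts and the case.
- spool: Bystander: spool of solder, 64 mm across, 42 mm high, beyond the case.
- pump_bottle: Bystander: square cream dispenser bottle, 56 mm wide, 130 mm high, left of the case, near the robot.
- remote: Bystander: small white remote control, 86 x 40 x 7 mm, left of the case.

How it is judged:
By the outcome, as a careful person would: the job done as asked, in the order asked, and still so for the second after the job is handed in, while the arm keeps its last pose, push and grip.
It also fails if it takes over 61 s, if anything falls off the work surface, if the arm or the gripper's body presses on something with over 40 N, if the wrist force passes 120 N, or if a joint passes its speed limit or range.

ROBOT

A 6-joint arm with a two-finger parallel gripper is mounted at the origin on the work surface. World frame = base frame: x ahead of the robot, y to its left, z up, the work surface at z = 0. Lengths are in m, angles in rad, forces in N, time in s.
With the tool pointing down it reaches from about 0.225 to 0.725 m from the base axis. Payload 3.1 kg.
Tool frame: the origin (TCP) lies at the very end of the fingers, on their centre line; the grasp point (between the pads) lies 19 mm behind it; z points along the fingers, y is the direction in which the jaws open and shut (so a half turn about z gives the same grasp; the last joint's range is limited). The gripper opens to 85 mm and grips with 20 to 120 N. Pads are 22 mm wide; open, the fingers measure 114 mm over their backs; the gripper's body (76 mm by 85 mm) begins 54 mm behind the grasp point. The pads swing forward as they close: fully open they stand 13 mm farther back than shut.
Start: joints at [-1.413, 0.048, 0.099, 1.622, 0, 1.443], TCP at [0.148, -0.504, 0.231] pointing down, gripper open.
Joint ranges: [-2.91, 2.91], [-0.99, 1.94], [-1.21, 1.42], [-2.12, 2.29], [-1.49, 1.47], [-3.14, 3.14]. Speed limits (rad/s): [2.79, 2.79, 3.14, 3.14, 3.14, 3.14].

INTERFACE

Orientations are given as a 3x3 rotation matrix whose columns are the frame's x, y, z axes.
In Python, from cell import read_state, get_image, calibration, sign_off gives the robot as it stands.
- The arm moves only by the tool carry_out, never from a script. Its argument "deltas" is a list of rows, each a list of 7 numbers: the turn, a rotation vector about the tool's x, y, z in degrees, then the shift along the tool's x, y, z in cm, then the finger opening in cm, from 0 to 8.54. In form: [[wx, wy, wz, x, y, z, claw], ...]. A call has 1 to 5 rows; each row is the pose to reach, as a shift and turn from the pose commanded when the call began, along the tool's axes at that moment; what a row does not reach only later rows make up. A row lasts 1/12 s, in which the tool goes at most 41.7 mm and 7.16 degrees, less where a joint would pass 70% of its speed; a pose out of reach is approached as far as the arm can. A call with a gripper value outside its range is refused whole. The fingers move at their own pace and stop on an object; "newtons" is the grip in N (left out, the last holds). Time passes only in rows, so rows that repeat a pose let the fingers close. It gives the time, the measured TCP pose, the force and the opening at its end, in the units of the state.
- read_state(): the state, without advancing time (a new reading comes with each control period).
- get_image(name): name is "scene" or "top" or "wrist"; returns the picture (400x640x3 uint8, red, green, blue); there is no depth.
- calibration(name): a dict with "intrinsics" (3x3 intrinsics, pixels), "T" (4x4, takes a point from camera to world coordinates). Camera axes: x right, y down, z forward; pixel columns grow to the right and rows downward; lengths in m; the calibration is good to about 2 mm. A picture is of the moment at which its call begins: read the wrist's pose just before it. calibration takes no time and is no camera call; for the wrist camera it gives the pose at the moment of the call.
- sign_off(): hands the job in, once; it reports no verdict.
The state is a dict: "t": time; "joint_positions": joint angles; "joint_vel": joint speeds; "joint_torque": joint torques, N m; "tcp_pos": TCP position; "orientation": TCP orientation; "wrist_force": force on the tool from outside, world axes, zero at the start; "moment": the same for the moment, N m; "finger_gap": finger opening in m.
Only numpy, scipy, OpenCV 4.12 (cv2) and the standard library are available. Lean on these libraries where they do the work, as an engineer would, in place of code of your own. Each camera call takes 0.05 s, during which the arm holds its last target.

## Working session

There is one attempt and no reset: what is moved stays moved. The work goes in short steps, Python scripts to look and compute and a tool call to move; the robot and the scene stay as the last step left them, time stands still between calls to the robot, and variables do not carry over. Pictures are saved under pics/ and viewed, and the job is handed in when it is done.

Besides the shell and the picture viewer there is one more tool, called after "Emit:" by a JSON object that holds its "api" and its "payload". carry_out: Moves the arm, as the interface text tells. Its arguments: {"type":"object","properties":{"deltas":{"type":"array"},"newtons":{"type":"number"}},"required":["deltas"]}

```bash
ls; mkdir -p pics; python3 - <<'E'
from cell import *
import cv2,numpy as np
np.set_printoptions(precision=4,suppress=True)
print(read_state())
for n in ("scene","top","wrist"):
    c=calibration(n); print(n,c)
    cv2.imwrite(f"pics/{n}0.png",get_image(n)[...,::-1])
E
```

```text
pics
{'t': 0.0, 'joint_positions': array([-1.4128,  0.0487,  0.0976,  1.622 , -0.    ,  1.443 ]), 'joint_vel': array([ 0.0004,  0.0001,  0.001 ,  0.0014, -0.0019, -0.0005]), 'joint_torque': array([ -0.0011, -33.8779,  32.0017,   0.0202,  -0.0002,  -0.    ]), 'tcp_pos': array([ 0.1479, -0.5031,  0.2301]), 'orientation': array([[ 0.9594,  0.2819, -0.0004],
       [ 0.2819, -0.9594,  0.0023],
       [ 0.0003, -0.0023, -1.    ]]), 'wrist_force': array([-1.0323, -0.5859, -0.2809]), 'moment': array([-0.0024, -0.001 ,  0.0113]), 'finger_gap': 0.08547755479164262}
scene {'intrinsics': array([[381.7865,   0.    , 321.1356],
       [  0.    , 381.7865, 199.706 ],
       [  0.    ,   0.    ,   1.    ]]), 'T': array([[ 0.7704,  0.464 , -0.4372,  0.9584],
       [ 0.6372, -0.5393,  0.5506, -0.5501],
       [ 0.0197, -0.7028, -0.7111,  0.7611],
       [ 0.    ,  0.    ,  0.    ,  1.    ]])}
top {'intrinsics': array([[495.1005,   0.    , 313.0129],
       [  0.    , 495.1005, 203.511 ],
       [  0.    ,   0.    ,   1.    ]]), 'T': array([[-0.0342, -0.9731,  0.2279,  0.2367],
       [-0.9994,  0.0327, -0.0107, -0.01  ],
       [ 0.0029, -0.2281, -0.9736,  1.4549],
       [ 0.    ,  0.    ,  0.    ,  1.    ]])}
wrist {'intrinsics': array([[282.2741,   0.    , 319.2527],
       [  0.    , 282.2741, 197.5319],
       [  0.    ,   0.    ,   1.    ]]), 'T': array([[ 0.2818, -0.919 , -0.2759,  0.2202],
       [-0.9595, -0.2704, -0.0791, -0.4837],
       [-0.002 ,  0.287 , -0.9579,  0.3725],
       [ 0.    ,  0.    ,  0.    ,  1.    ]])}
```

View pics/scene0.png

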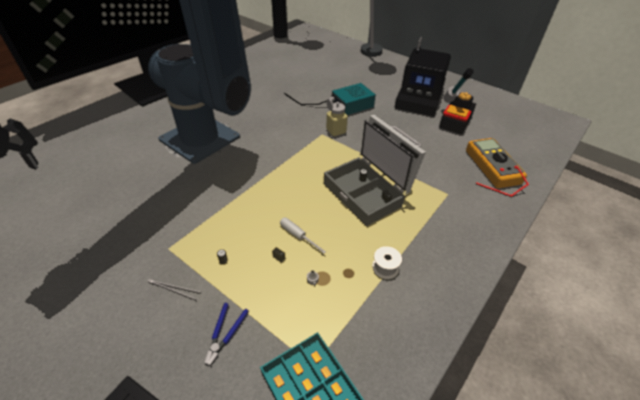

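View pics/top0.png

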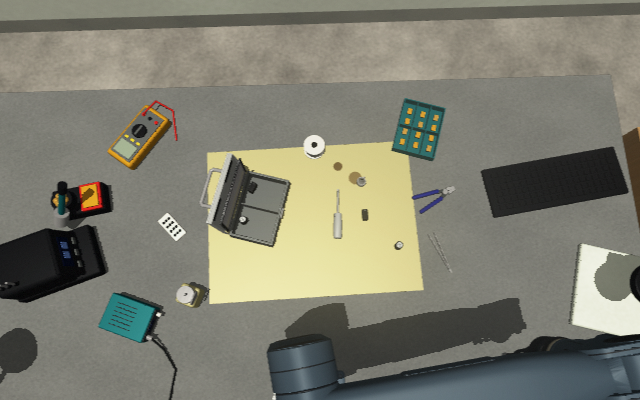

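View pics/wrist0.png

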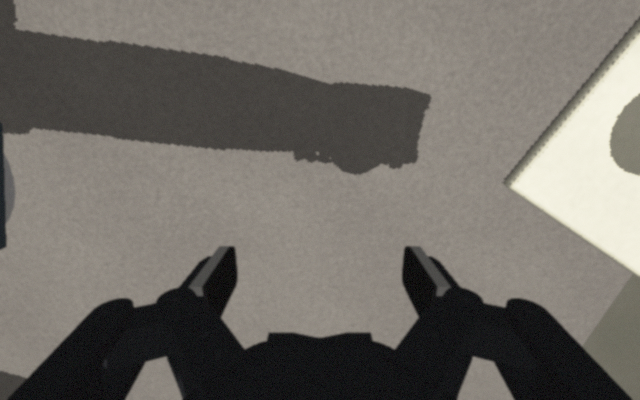

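```bash
python3 - <<'E'
import cv2
t=cv2.imread("pics/top0.png"); s=cv2.imread("pics/scene0.png")
cv2.imwrite("pics/top0z.png",cv2.resize(t[140:310,190:310],None,fx=5,fy=3.5 if 0 else 3.5*0+3.5,interpolation=cv2.INTER_CUBIC) if 0 else cv2.resize(t[145:265,195:310],None,fx=5,fy=5,interpolation=cv2.INTER_CUBIC))
cv2.imwrite("pics/top0p.png",cv2.resize(t[130:290,320:470],None,fx=3.7,fy=3.7,interpolation=cv2.INTER_CUBIC))
cv2.imwrite("pics/scene0z.png",cv2.resize(s[105:230,310:450],None,fx=4.5,fy=4.5,interpolation=cv2.INTER_CUBIC))
E
```

```text
(no output)
```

View pics/top0z.png

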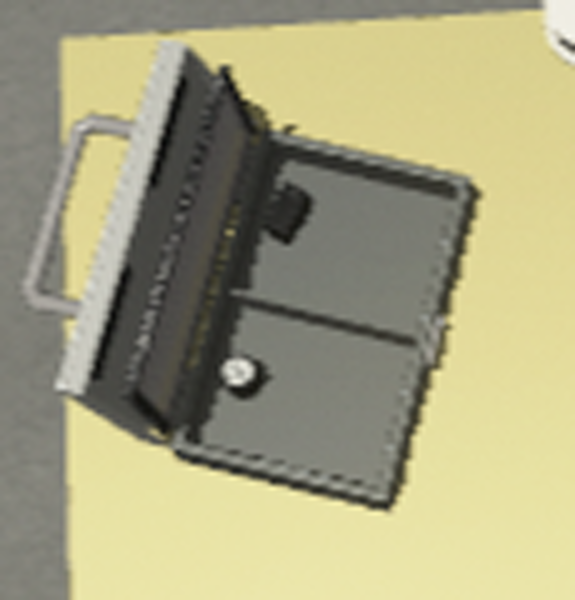

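View pics/top0p.png

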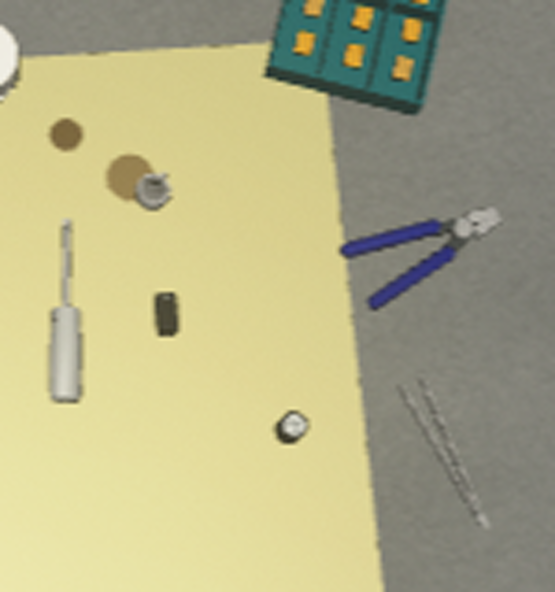

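View pics/scene0z.png

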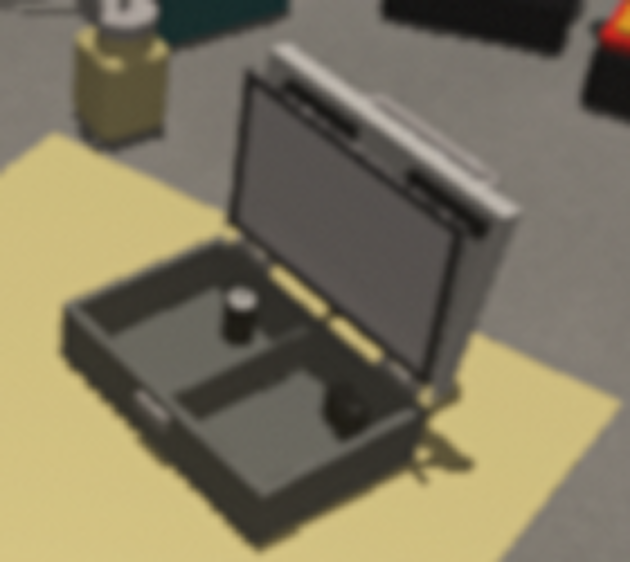

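```bash
cat > h.py <<'E'
from cell import *
import cv2,numpy as np
from scipy.spatial.transform import Rotation as R
np.set_printoptions(precision=4,suppress=True)
def ray(c,px):
    K=c["intrinsics"];T=c["T"]
    d=T[:3,:3]@np.linalg.solve(K,[px[0],px[1],1.]); return T[:3,3],d
def on(c,px,z):
    o,d=ray(c,px); return o+d*(z-o[2])/d[2]
def proj(c,p):
    T=c["T"];q=T[:3,:3].T@(np.asarray(p)-T[:3,3]); u=c["intrinsics"]@q; return u[:2]/u[2]
def tri(c1,p1,c2,p2):
    o1,d1=ray(c1,p1);o2,d2=ray(c2,p2)
    A=np.stack([d1,-d2],1);s=np.linalg.lstsq(A,o2-o1,rcond=None)[0]
    a=o1+d1*s[0];b=o2+d2*s[1];return (a+b)/2,np.linalg.norm(a-b)
def go(p,Rt=None,s=None):
    "delta from current pose to target (tool axes): rotvec deg, shift cm"
    s=s or read_state();R0=s["orientation"];
    w=np.zeros(3) if Rt is None else R.from_matrix(R0.T@Rt).as_rotvec(degrees=True)
    return np.round(w,2),np.round(R0.T@(np.asarray(p)-s["tcp_pos"])*100,2)
def down(ang):
    "tool down; tool y at world angle ang(deg)"
    a=np.radians(ang);y=np.array([np.cos(a),np.sin(a),0]);z=np.array([0,0,-1.]);return np.stack([np.cross(y,z),y,z],1)
def snap(n,f):
    c=calibration(n);im=get_image(n)[...,::-1].copy();cv2.imwrite(f"pics/{f}.png",im);np.savez(f"pics/{f}.npz",K=c["intrinsics"],T=c["T"]);return c,im
E
python3 - <<'E'
from h import *
c=calibration("top")
def z(p):return (195+p[0]/5,145+p[1]/5)
for n,p in dict(fr_near=(390,505),fr_far=(475,185),h_near=(180,450),h_far=(285,130)).items(): print(n,on(c,z(p),.044))
def q(p):return (320+p[0]/3.7,130+p[1]/3.7)
print('cap',on(c,q((292,425)),.03)); print('relay top',on(c,q((165,313)),.024)); print('nozzle',on(c,q((152,190)),.02)); print('sd',on(c,q((66,355)),.01))
print('capA',on(c,z((238,370)),.037))
E
```

```text
fr_near [0.4457 0.0936 0.044 ]
fr_far [0.6345 0.0403 0.044 ]
h_near [0.4817 0.214  0.044 ]
h_far [0.6722 0.1524 0.044 ]
cap [ 0.4387 -0.2704  0.03  ]
relay top [ 0.5329 -0.1768  0.024 ]
nozzle [ 0.6361 -0.1726  0.02  ]
sd [ 0.5041 -0.0971  0.01  ]
capA [0.5291 0.1815 0.037 ]
```

```bash
python3 - <<'E'
from h import *
print(go([.46,-.22,.22],down(-80)))
E
```

```text
(array([-0.11, -0.01,  6.37]), array([ 37.93, -18.38,   1.08]))
```

Emit:
{"api": "carry_out", "payload": {"deltas": [[0,0,6.4,7.6,-3.68,0.2,8.5],[0,0,6.4,15.2,-7.36,0.4,8.5],[0,0,6.4,22.8,-11.04,0.6,8.5],[0,0,6.4,30.4,-14.7,0.8,8.5],[0,0,6.4,38,-18.4,1,8.5]], "newtons": 30}}

```text
t: 0.57
tcp_pos: [0.3032, -0.3622, 0.226]
orientation: [[0.985, 0.172, -0.0], [0.172, -0.985, 0.0], [-0.0, -0.0, -1.0]]
wrist_force: [1.0, -0.8, -0.3]
finger_gap: 0.0849
```

```bash
python3 - <<'E'
from h import *
print(go([.46,-.22,.22],down(-80)))
print(read_state()["joint_positions"])
E
```

```text
(array([-0.02,  0.  , -0.08]), array([ 17.9 , -11.31,   0.6 ]))
[-1.0162 -0.0895 -0.0468  1.6139  0.0001  1.9523]
```

Emit:
{"api": "carry_out", "payload": {"deltas": [[0,0,0,3.6,-2.3,0.1,8.5],[0,0,0,7.2,-4.5,0.2,8.5],[0,0,0,10.8,-6.8,0.4,8.5],[0,0,0,14.3,-9,0.5,8.5],[0,0,0,17.9,-11.3,0.6,8.5]]}}

```text
t: 0.98
tcp_pos: [0.4575, -0.222, 0.2201]
orientation: [[0.985, 0.173, -0.0], [0.173, -0.985, 0.0], [-0.0, -0.0, -1.0]]
wrist_force: [0.2, -1.0, 0.3]
finger_gap: 0.0846
```

Emit:
{"api": "carry_out", "payload": {"deltas": [[0,0,0,0,0,0,8.5]]}}

```text
t: 1.07
tcp_pos: [0.4605, -0.2182, 0.2195]
orientation: [[0.983, 0.182, 0.002], [0.182, -0.983, 0.004], [0.002, -0.003, -1.0]]
wrist_force: [-1.0, -0.2, -1.0]
finger_gap: 0.0847
```

```bash
python3 - <<'E'
from h import *
s=read_state();print(s["tcp_pos"],s["joint_vel"])
c,im=snap("wrist","w1")
for n,p in dict(cap=[.4387,-.2704,.03],rel=[.5329,-.1768,.024]).items(): print(n,proj(c,p))
E
```

```text
[ 0.4605 -0.2182  0.2195] [-0.0946 -0.0229 -0.0214  0.0332 -0.102  -0.088 ]
cap [357.228  202.9628]
rel [294.6906 109.9313]
```

View pics/w1.png

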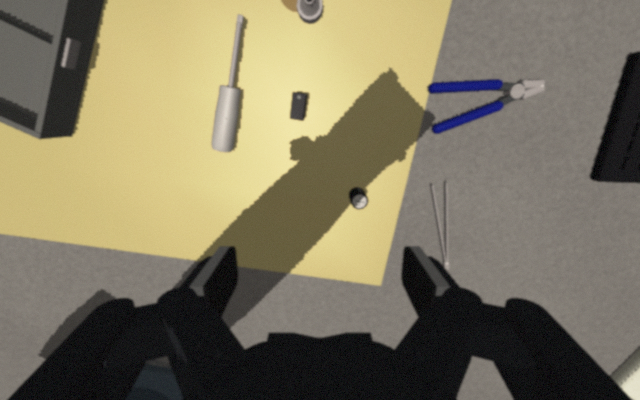

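```bash
python3 - <<'E'
from h import *
im=cv2.imread("pics/w1.png");d=np.load("pics/w1.npz");c=dict(intrinsics=d["K"],T=d["T"])
print("nadir",proj(c,np.r_[c["T"][:2,3],0]))
z=cv2.resize(im[80:220,270:390],None,fx=5,fy=5,interpolation=cv2.INTER_CUBIC);cv2.imwrite("pics/w1z.png",z)
hsv=cv2.cvtColor(im,cv2.COLOR_BGR2HSV)
for y,x in((105,299),(95,299),(150,330),(199,359),(195,353)):print(hsv[y,x])
x0,y0=280,85
m=(hsv[85:125,280:318,2]<75).astype(np.uint8)
n,l,st,ce=cv2.connectedComponentsWithStats(m);i=1+np.argmax(st[1:,4]);print(st[i],ce[i]+[x0,y0])
pts=np.argwhere(l==i)[:,::-1]+[x0,y0]
W=np.array([on(c,p,.012)[:2] for p in pts]);mu=W.mean(0);u,s_,v=np.linalg.svd(W-mu,full_matrices=False);print("relay",mu,v[0],np.degrees(np.arctan2(v[0][1],v[0][0])),s_/np.sqrt(len(W))*np.sqrt(12))
print(cv2.minAreaRect(W.astype(np.float32)))
E
```

```text
nadir [320.2773 113.6375]
[ 0 17 75]
[ 13  18 102]
[ 23  95 107]
[15 16 98]
[120  15  17]
[ 13   8  14  26 240] [299.65   105.4542]
relay [ 0.5388 -0.1807] [-0.9959 -0.0905] -174.80805845075804 [0.0255 0.0148]
((0.5387880802154541, -0.17984019219875336), (0.02799237333238125, 0.014685108326375484), 2.178229808807373)
```

View pics/w1z.png

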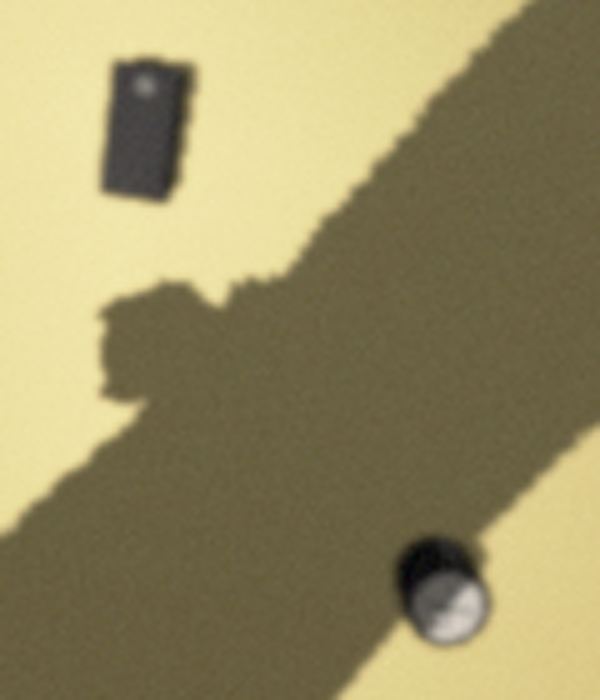

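```bash
python3 - <<'E'
from h import *
d=np.load("pics/w1.npz");c=dict(intrinsics=d["K"],T=d["T"])
f=lambda p:(270+p[0]/5,80+p[1]/5)
print("cap",on(c,f((449,606)),.03),"rel",on(c,f((139.5,130)),.024))
a=on(c,f((113,62)),.024)-on(c,f((102,192)),.024);b=on(c,f((178,68)),.024)-on(c,f((165,200)),.024);print(a,b,np.degrees(np.arctan2(a[1],a[0])),np.degrees(np.arctan2(b[1],b[0])))
s=read_state();print(s["tcp_pos"],s["joint_vel"])
cap=on(c,f((449,606)),.03)
print(go(np.r_[cap[:2],.09],down(-80)))
E
```

```text
cap [ 0.4415 -0.273   0.03  ] rel [ 0.5378 -0.1797  0.024 ]
[0.0283 0.0019 0.    ] [0.0288 0.0019 0.    ] 3.7904183945829923 3.705139442160397
[ 0.4583 -0.2206  0.2196] [-0.0731 -0.019  -0.0115  0.0128 -0.0379 -0.0223]
(array([-0.09,  0.03,  0.37]), array([-2.59,  4.87, 12.95]))
```

Emit:
{"api": "carry_out", "payload": {"deltas": [[0,0,0,-0.9,1.6,3.3,5],[0,0,0,-1.7,3.2,6.5,5],[0,0,0,-2.6,4.9,9.8,5],[0,0,0,-2.6,4.9,12,5],[0,0,0,-2.6,4.9,12,5]]}}

```text
t: 1.53
tcp_pos: [0.4344, -0.2751, 0.0939]
orientation: [[0.985, 0.17, -0.01], [0.17, -0.985, 0.008], [-0.008, -0.009, -1.0]]
wrist_force: [-1.6, 0.7, -1.0]
finger_gap: 0.0498
```

```bash
python3 - <<'E'
from h import *
s=read_state();print(s["tcp_pos"],s["joint_vel"],s["finger_gap"])
c,im=snap("wrist","w2")
print(proj(c,[.4415,-.273,.03]))
E
```

```text
[ 0.4344 -0.2751  0.0939] [ 0.0224 -0.033   0.0856  0.074   0.0102  0.0064] 0.04977518291116584
[317.3241 204.2008]
```

View pics/w2.png

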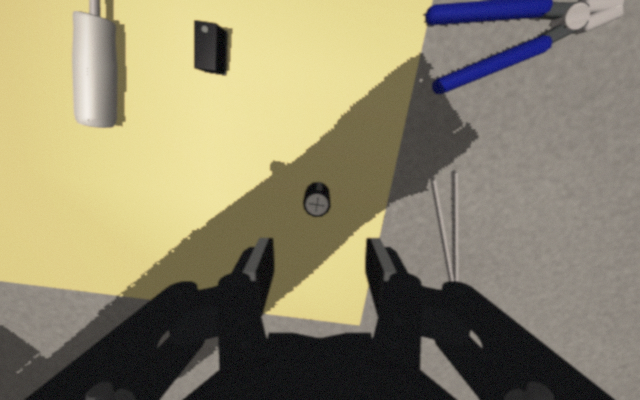

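Emit:
{"api": "carry_out", "payload": {"deltas": [[0,0,0,0,0,0,5],[0,0,0,0,0,0,5]]}}

```text
t: 1.75
tcp_pos: [0.4403, -0.2776, 0.1029]
orientation: [[0.985, 0.173, 0.003], [0.173, -0.985, -0.002], [0.002, 0.003, -1.0]]
wrist_force: [0.2, 0.2, 0.9]
finger_gap: 0.05
```

```bash
python3 - <<'E'
from h import *
s=read_state();print(s["tcp_pos"],s["joint_vel"],s["finger_gap"])
print(go([.4415,-.273,.004],down(-80)))
E
```

```text
[ 0.4403 -0.2776  0.1029] [ 0.0079 -0.0089  0.0169 -0.0043  0.0005  0.0011] 0.05003668728519838
(array([ 0.16, -0.14, -0.04]), array([ 0.17, -0.46,  9.89]))
```

Emit:
{"api": "carry_out", "payload": {"deltas": [[0,0,0,0.2,-0.46,3.0,5],[0,0,0,0.2,-0.46,6,5],[0,0,0,0.2,-0.46,8.5,5],[0,0,0,0.2,-0.46,9.8,5],[0,0,0,0.2,-0.46,9.8,5]]}}

```text
t: 2.17
tcp_pos: [0.4395, -0.2705, 0.001]
orientation: [[0.985, 0.174, -0.003], [0.174, -0.985, 0.002], [-0.002, -0.002, -1.0]]
wrist_force: [-1.1, -0.3, -0.4]
finger_gap: 0.05
```

Emit:
{"api": "carry_out", "payload": {"deltas": [[0,0,0,0,0,0,4],[0,0,0,0,0,0,3],[0,0,0,0,0,0,1.6],[0,0,0,0,0,0,1.6],[0,0,0,0,0,0,1.6]], "newtons": 25}}

```text
t: 2.58
tcp_pos: [0.4426, -0.2733, 0.0055]
orientation: [[0.985, 0.173, 0.005], [0.173, -0.985, -0.003], [0.004, 0.004, -1.0]]
wrist_force: [-0.8, 0.9, 6.4]
finger_gap: 0.0211
```

```bash
python3 - <<'E'
from h import *
s=read_state();print(s["tcp_pos"],s["joint_vel"],s["finger_gap"])
c,im=snap("wrist","w3")
E
```

```text
[ 0.4426 -0.2733  0.0055] [-0.001  -0.0005 -0.0008 -0.0011  0.0013 -0.0013] 0.021069286589244802
```

View pics/w3.png

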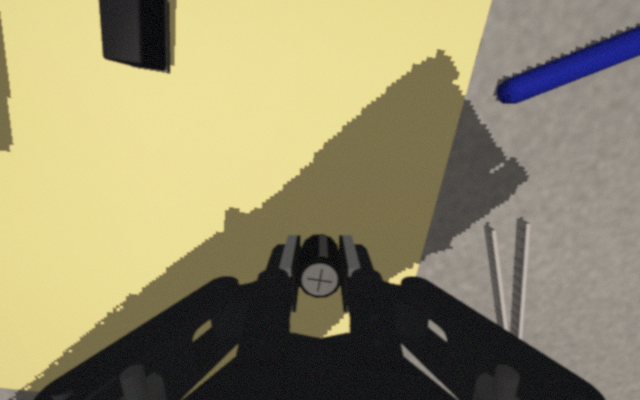

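```bash
cat >> h.py <<'E'
def plan(p,ang,n=5,deg=7.1,cm=4.0,pts=None):
    "print one call of <=5 rows towards p, yaw ang (tool y), tool down; from measured pose"
    s=read_state();R0=s["orientation"];p0=s["tcp_pos"];Rt=down(ang)
    w=R.from_matrix(R0.T@Rt).as_rotvec(degrees=True);d=np.asarray(p)-p0
    k=max(np.linalg.norm(w)/deg,np.linalg.norm(d)*100/cm,1)
    for i in range(1,n+1):
        f=min(i/k,1);print(np.round(w*f,1).tolist()+np.round(R0.T@d*f*100,2).tolist())
    print("rows needed",k)
E
python3 - <<'E'
from h import *
plan([.4415,-.25,.20],-45)
E
```

```text
[0.1, -0.0, -7.1, 0.07, -0.45, -3.95]
[0.1, -0.1, -14.2, 0.15, -0.9, -7.89]
[0.2, -0.1, -21.3, 0.22, -1.36, -11.84]
[0.2, -0.1, -28.4, 0.3, -1.81, -15.78]
[0.3, -0.1, -35.0, 0.37, -2.23, -19.46]
rows needed 4.932167414621384
```

Emit:
{"api": "carry_out", "payload": {"deltas": [[0,0,0,0,0,-3.5,1.6],[0,0,-7,0,-0.5,-7.5,1.6],[0,0,-14,0.2,-1,-11.5,1.6],[0,0,-21,0.2,-1.5,-15.5,1.6],[0,0,-28,0.3,-2.2,-19,1.6]]}}

```text
t: 3.05
tcp_pos: [0.4399, -0.2498, 0.196]
orientation: [[0.785, 0.62, 0.002], [0.62, -0.785, -0.002], [0.001, 0.003, -1.0]]
wrist_force: [0.5, -0.2, 0.9]
finger_gap: 0.0209
```

```bash
python3 - <<'E'
from h import *
plan([.48,-.10,.25],20)
E
```

```text
[0.0, 0.0, -7.1, 1.23, -0.92, -0.54]
[0.0, 0.0, -14.2, 2.46, -1.83, -1.07]
[0.1, 0.0, -21.3, 3.69, -2.75, -1.61]
[0.1, 0.0, -28.4, 4.93, -3.67, -2.15]
[0.1, 0.0, -35.5, 6.16, -4.58, -2.68]
rows needed 10.098937228474956
```

Emit:
{"api": "carry_out", "payload": {"deltas": [[0,0,-7.1,1.2,-0.9,-0.7,1.6],[0,0,-14.2,2.5,-1.8,-1.5,1.6],[0,0,-21.3,3.7,-2.7,-2.2,1.6],[0,0,-28.4,4.9,-3.6,-3,1.6],[0,0,-35.5,6.2,-4.6,-3.7,1.6]]}}

```text
t: 3.47
tcp_pos: [0.4605, -0.1748, 0.2308]
orientation: [[0.279, 0.96, 0.001], [0.96, -0.279, -0.001], [-0.001, 0.002, -1.0]]
wrist_force: [-0.1, 0.5, 1.0]
finger_gap: 0.0215
```

```bash
python3 - <<'E'
from h import *
plan([.50,0.09,.25],74)
E
```

```text
[0.0, 0.0, -7.1, 2.09, -0.28, -0.15]
[0.0, 0.0, -14.2, 4.18, -0.57, -0.31]
[0.0, 0.0, -21.3, 6.26, -0.85, -0.46]
[0.0, 0.0, -28.4, 8.35, -1.13, -0.61]
[0.0, 0.0, -35.5, 10.44, -1.41, -0.77]
rows needed 12.704186817010243
```

Emit:
{"api": "carry_out", "payload": {"deltas": [[0,0,-7.1,2.1,-0.3,-0.3,1.6],[0,0,-14.2,4.2,-0.6,-0.6,1.6],[0,0,-21.3,6.3,-0.9,-0.9,1.6],[0,0,-28.4,8.4,-1.2,-1.2,1.6],[0,0,-35.5,10.5,-1.5,-1.5,1.6]]}}

```text
t: 3.88
tcp_pos: [0.4758, -0.0692, 0.2453]
orientation: [[-0.331, 0.944, 0.001], [0.944, 0.331, -0.0], [-0.001, 0.001, -1.0]]
wrist_force: [0.4, 0.3, -0.3]
finger_gap: 0.0213
```

```bash
python3 - <<'E'
from h import *
plan([.50,0.09,.25],74)
E
```

```text
[0.0, 0.0, -7.1, 1.85, 0.98, -0.06]
[0.0, 0.0, -14.2, 3.69, 1.96, -0.12]
[0.0, 0.0, -21.3, 5.54, 2.94, -0.19]
[0.0, 0.0, -28.4, 7.39, 3.92, -0.25]
[0.0, 0.0, -35.5, 9.24, 4.9, -0.31]
rows needed 7.702057316763004
```

Emit:
{"api": "carry_out", "payload": {"deltas": [[0,0,-7.1,1.9,1.0,0,1.6],[0,0,-14.2,3.7,2,-0.1,1.6],[0,0,-21.3,5.6,3,-0.2,1.6],[0,0,-28.4,7.4,4,-0.3,1.6],[0,0,-35.5,9.3,5,-0.4,1.6]]}}

```text
t: 4.3
tcp_pos: [0.4929, 0.0349, 0.2492]
orientation: [[-0.817, 0.576, 0.001], [0.576, 0.817, -0.0], [-0.001, 0.0, -1.0]]
wrist_force: [0.7, 0.7, 0.8]
finger_gap: 0.0214
```

```bash
python3 - <<'E'
from h import *
plan([.50,0.09,.25],74)
E
```

```text
[0.0, 0.0, -7.1, 0.96, 1.82, -0.03]
[0.0, 0.0, -14.2, 1.92, 3.63, -0.06]
[0.0, 0.1, -19.2, 2.59, 4.91, -0.08]
[0.0, 0.1, -19.2, 2.59, 4.91, -0.08]
[0.0, 0.1, -19.2, 2.59, 4.91, -0.08]
rows needed 2.7013664230568035
```

Emit:
{"api": "carry_out", "payload": {"deltas": [[0,0,-7,1,1.8,0,1.6],[0,0,-14,2,3.6,0,1.6],[0,0,-19.2,2.6,4.9,0,1.6],[0,0,-19.2,2.6,4.9,0,1.6],[0,0,-19.2,2.6,4.9,0,1.6]]}}

```text
t: 4.72
tcp_pos: [0.5001, 0.0894, 0.2488]
orientation: [[-0.96, 0.281, 0.0], [0.281, 0.96, -0.001], [-0.001, -0.0, -1.0]]
wrist_force: [0.0, 0.0, -0.6]
finger_gap: 0.0212
```

```bash
python3 - <<'E'
from h import *
s=read_state();print(s["tcp_pos"],s["joint_vel"],s["joint_positions"])
c,im=snap("wrist","w4")
E
```

```text
[0.5001 0.0894 0.2488] [-0.0271 -0.0049 -0.0086  0.0032 -0.0055  0.0059] [ 0.0451  0.0084  0.0937  1.6557 -0.0006  0.3302]
```

View pics/w4.png

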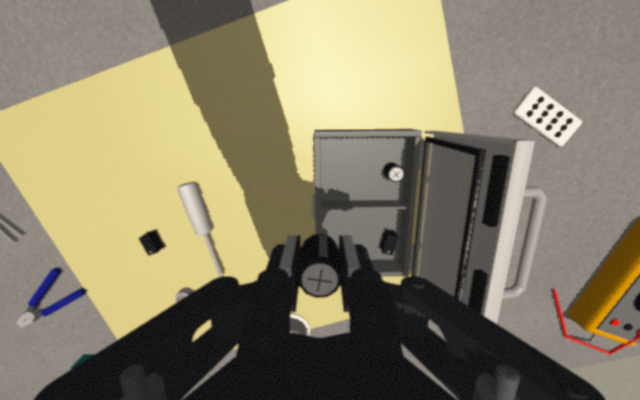

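```bash
python3 - <<'E'
import cv2
im=cv2.imread("pics/w4.png")
cv2.imwrite("pics/w4z.png",cv2.resize(im[115:305,300:430],None,fx=4,fy=3.1*0+3.1,interpolation=cv2.INTER_CUBIC) if 0 else cv2.resize(im[115:265,300:430],None,fx=4,fy=4,interpolation=cv2.INTER_CUBIC))
cv2.imwrite("pics/w4y.png",cv2.resize(im[120:310,410:560],None,fx=3.1,fy=3.1,interpolation=cv2.INTER_CUBIC))
E
```

```text
(no output)
```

View pics/w4z.png

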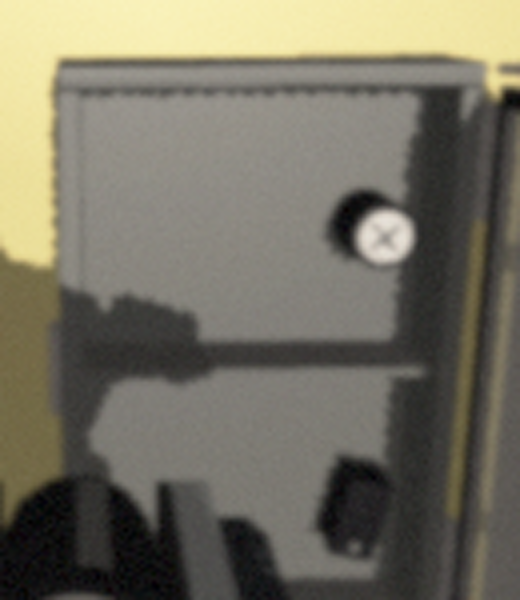

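View pics/w4y.png

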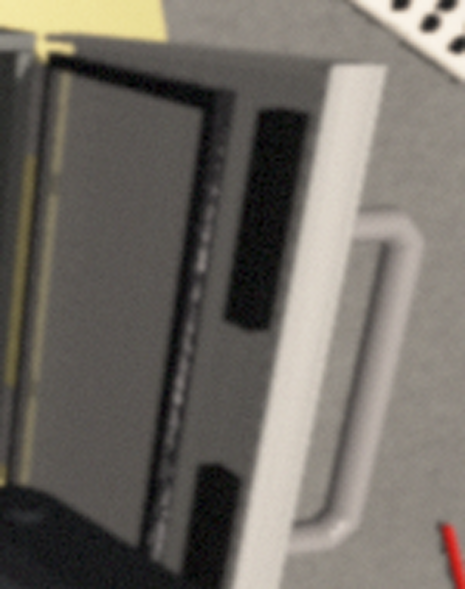

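```bash
python3 - <<'E'
from h import *
d=np.load("pics/w4.npz");c=dict(intrinsics=d["K"],T=d["T"]);t=calibration("top");s=calibration("scene")
f=lambda p:(300+p[0]/4,115+p[1]/4); g=lambda p:(410+p[0]/3.1,120+p[1]/3.1); z=lambda p:(195+p[0]/5,145+p[1]/5)
sz=lambda p:(310+p[0]/4.5,105+p[1]/4.5)
A=on(c,f((58,65)),.044);B=on(c,f((484,66)),.044);C=on(c,f((60,400)),.044)
print("A,B,C",A,B,C,np.linalg.norm(A-B))
for a,b in((A,B),(A,C)):print(np.degrees(np.arctan2(*(b-a)[1::-1])))
print("capA",on(c,f((385,236)),.037))
print("divider top line",on(c,f((110,352)),.038),on(c,f((380,352)),.038))
# handle ends
for n,p,q in(("near",(408,235),(35,292)),("far",(340,525),(84,126)),("mid",(374,380),(59,209))):
    print(n,tri(c,g(p),t,z(q)))
# case model
yaw=np.radians(-16);X=np.array([np.cos(yaw),np.sin(yaw)]);Y=np.array([-X[1],X[0]])
print("centre from A",A[:2]+.1*X+.065*Y)
E
```

```text
A,B,C [0.451  0.0975 0.044 ] [0.4873 0.2201 0.044 ] [0.5538 0.0675 0.044 ] 0.1277906518499475
73.523921763102
-16.273350703231245
capA [0.532  0.1823 0.037 ]
divider top line [0.5444 0.0874 0.038 ] [0.5694 0.1726 0.038 ]
near (array([0.551 , 0.2739, 0.158 ]), np.float64(0.001022673040647181))
far (array([0.6438, 0.2494, 0.1553]), np.float64(0.0001281050699874693))
mid (array([0.5968, 0.263 , 0.1548]), np.float64(0.001338755653501909))
centre from A [0.5651 0.1324]
```

```bash
python3 - <<'E'
from h import *
print(go([.514,.131,.06],down(73.6)))
E
```

```text
(array([-0.03,  0.03,  0.  ]), array([-0.14,  4.46, 18.88]))
```

Emit:
{"api": "carry_out", "payload": {"deltas": [[0,0,0,0,2.2,3.2,1.6],[0,0,0,-0.1,4.5,6.4,1.6],[0,0,0,-0.1,4.5,10.4,1.6],[0,0,0,-0.1,4.5,14.4,1.6],[0,0,0,-0.1,4.5,18.3,1.6]]}}

```text
t: 5.18
tcp_pos: [0.5139, 0.1311, 0.0641]
orientation: [[-0.959, 0.283, 0.001], [0.283, 0.959, -0.0], [-0.001, -0.0, -1.0]]
wrist_force: [1.2, 0.5, -0.7]
finger_gap: 0.0211
```

Emit:
{"api": "carry_out", "payload": {"deltas": [[0,0,0,0,0,0,1.6],[0,0,0,0,0,0,1.6]]}}

```text
t: 5.35
tcp_pos: [0.5102, 0.1305, 0.0623]
orientation: [[-0.959, 0.283, -0.008], [0.283, 0.959, -0.001], [0.008, -0.004, -1.0]]
wrist_force: [0.9, 0.0, -0.2]
finger_gap: 0.0214
```

```bash
python3 - <<'E'
from h import *
s=read_state();print(s["tcp_pos"],s["joint_vel"],s["wrist_force"])
c,im=snap("wrist","w5")
print(go([.514,.131,.014],down(73.6)))
E
```

```text
[0.5102 0.1305 0.0623] [ 0.0028 -0.0447  0.1357 -0.004   0.0016 -0.0033] [ 0.8773  0.0095 -0.1965]
(array([-0.02, -0.02, -0.04]), array([-0.03,  0.01,  5.21]))
```

View pics/w5.png

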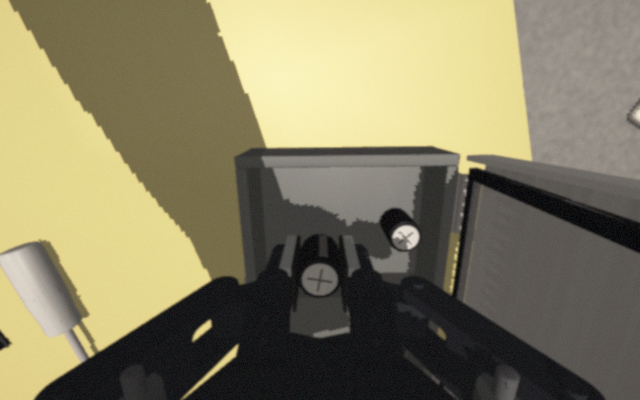

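Emit:
{"api": "carry_out", "payload": {"deltas": [[0,0,0,0,0,2,1.6],[0,0,0,0,0,4,1.6],[0,0,0,0,0,4.8,1.6],[0,0,0,0,0,5.1,1.6],[0,0,0,0,0,5.1,1.6]]}}

```text
t: 5.82
tcp_pos: [0.5155, 0.1319, 0.0166]
orientation: [[-0.96, 0.282, 0.003], [0.282, 0.96, 0.0], [-0.003, 0.001, -1.0]]
wrist_force: [-1.4, 0.8, -0.3]
finger_gap: 0.021
```

Emit:
{"api": "carry_out", "payload": {"deltas": [[0,0,0,0,0,0,1.6],[0,0,0,0,0,0,1.6]]}}

```text
t: 5.98
tcp_pos: [0.5155, 0.1321, 0.0166]
orientation: [[-0.96, 0.281, 0.004], [0.281, 0.96, 0.0], [-0.003, 0.001, -1.0]]
wrist_force: [0.2, -0.3, 0.1]
finger_gap: 0.021
```

Not yet touching; lower slightly until contact.

Emit:
{"api": "carry_out", "payload": {"deltas": [[0,0,0,0,0,0.15,1.6],[0,0,0,0,0,0.3,1.6],[0,0,0,0,0,0.3,1.6],[0,0,0,0,0,0.3,1.6]]}}

```text
t: 6.32
tcp_pos: [0.5146, 0.132, 0.0125]
orientation: [[-0.96, 0.281, 0.002], [0.281, 0.96, 0.0], [-0.002, 0.001, -1.0]]
wrist_force: [0.3, -0.1, 3.9]
finger_gap: 0.0209
```

Contact (3.9 N). Release.

Emit:
{"api": "carry_out", "payload": {"deltas": [[0,0,0,0,0,0,2.4],[0,0,0,0,0,0,3.0],[0,0,0,0,0,0,3.2],[0,0,0,0,0,-1,3.2],[0,0,0,0,0,-3,3.2]]}}

```text
t: 6.73
tcp_pos: [0.5105, 0.1315, 0.0387]
orientation: [[-0.96, 0.281, -0.007], [0.281, 0.96, -0.001], [0.007, -0.003, -1.0]]
wrist_force: [-0.3, -0.4, -0.3]
finger_gap: 0.032
```

Emit:
{"api": "carry_out", "payload": {"deltas": [[0,0,0,0,0,-4,3.2],[0,0,0,0,0,-8,3.2],[0,0,0,0,0,-12,3.2],[0,0,0,0,0,-15,3.2],[0,0,0,0,0,-15,3.2]]}}

```text
t: 7.15
tcp_pos: [0.5177, 0.1325, 0.2009]
orientation: [[-0.96, 0.281, 0.015], [0.281, 0.96, 0.002], [-0.014, 0.006, -1.0]]
wrist_force: [1.5, 0.0, 0.8]
finger_gap: 0.0318
```

```bash
python3 - <<'E'
from h import *
c,im=snap("wrist","w6")
cv2.imwrite("pics/w6z.png",cv2.resize(im[100:400,200:600],None,fx=2,fy=2,interpolation=cv2.INTER_CUBIC))
plan([.50,0,.22],30)
E
```

```text
[0.1, 0.1, 7.1, -0.35, -2.14, -0.37]
[0.1, 0.1, 14.2, -0.7, -4.28, -0.75]
[0.2, 0.2, 21.3, -1.05, -6.41, -1.12]
[0.3, 0.3, 28.4, -1.4, -8.55, -1.49]
[0.3, 0.3, 35.5, -1.75, -10.69, -1.87]
rows needed 6.152320692806573
```

View pics/w6z.png

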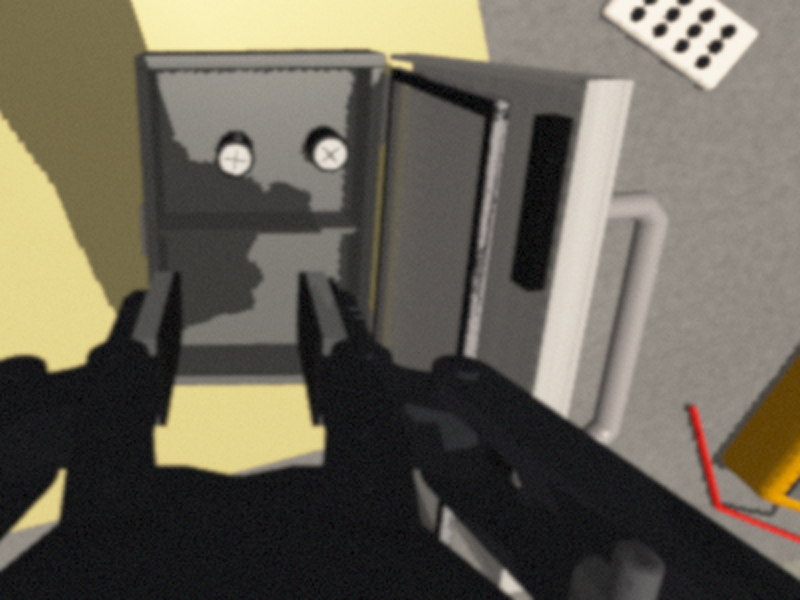

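```bash
python3 - <<'E'
from h import *
plan([.5378,-.1797,.13],93.75)
E
```

```text
[0.0, 0.1, -2.5, -1.34, -3.67, 0.84]
[0.0, 0.1, -5.0, -2.69, -7.35, 1.68]
[0.1, 0.2, -7.5, -4.03, -11.02, 2.52]
[0.1, 0.3, -10.0, -5.37, -14.69, 3.36]
[0.1, 0.4, -12.5, -6.72, -18.36, 4.2]
rows needed 7.997583663124697
```

Emit:
{"api": "carry_out", "payload": {"deltas": [[0,0,-2.5,-1.3,-3.7,0.8,4.5],[0,0,-5,-2.7,-7.3,1.7,4.5],[0,0,-7.5,-4,-11,2.5,4.5],[0,0,-10,-5.4,-14.7,3.4,4.5],[0,0,-12.5,-6.7,-18.4,4.2,4.5]]}}

```text
t: 7.62
tcp_pos: [0.5252, -0.0648, 0.1477]
orientation: [[-0.998, 0.064, -0.002], [0.064, 0.998, 0.001], [0.002, 0.0, -1.0]]
wrist_force: [0.1, 0.0, 0.6]
finger_gap: 0.045
```

```bash
python3 - <<'E'
from h import *
plan([.5378,-.1797,.13],93.75)
E
```

```text
[0.0, -0.0, -2.5, -0.68, -3.89, 0.6]
[0.0, -0.1, -5.1, -1.37, -7.79, 1.21]
[0.0, -0.1, -7.4, -2.0, -11.38, 1.76]
[0.0, -0.1, -7.4, -2.0, -11.38, 1.76]
[0.0, -0.1, -7.4, -2.0, -11.38, 1.76]
rows needed 2.922666481613274
```

Emit:
{"api": "carry_out", "payload": {"deltas": [[0,0,-2.5,-0.7,-3.9,0.6,4.5],[0,0,-5,-1.4,-7.8,1.2,4.5],[0,0,-7.4,-2,-11.4,2.5,4.5],[0,0,-7.4,-2,-11.4,2.5,4.5],[0,0,-7.4,-2,-11.4,2.5,4.5]]}}

```text
t: 8.03
tcp_pos: [0.5367, -0.1797, 0.1217]
orientation: [[-0.998, -0.058, -0.005], [-0.058, 0.998, 0.003], [0.005, 0.003, -1.0]]
wrist_force: [0.3, 0.4, 0.5]
finger_gap: 0.0447
```

Emit:
{"api": "carry_out", "payload": {"deltas": [[0,0,0,0,0,0,4.5]]}}

```text
t: 8.12
tcp_pos: [0.5376, -0.1779, 0.1233]
orientation: [[-0.998, -0.061, -0.003], [-0.061, 0.998, 0.002], [0.002, 0.002, -1.0]]
wrist_force: [-0.0, 0.6, -0.6]
finger_gap: 0.0451
```

```bash
python3 - <<'E'
from h import *
s=read_state();print(s["tcp_pos"],s["joint_vel"])
c,im=snap("wrist","w7")
u=proj(c,[.5378,-.1797,.024]);print(u)
x,y=u.astype(int);cv2.imwrite("pics/w7z.png",cv2.resize(im[y-40:y+40,x-50:x+50],None,fx=6,fy=6,interpolation=cv2.INTER_CUBIC));print(x-50,y-40)
E
```

```text
[ 0.5376 -0.1779  0.1233] [ 0.0283 -0.0216  0.0073 -0.0001 -0.0018 -0.002 ]
[318.2132 196.4803]
268 156
```

View pics/w7z.png

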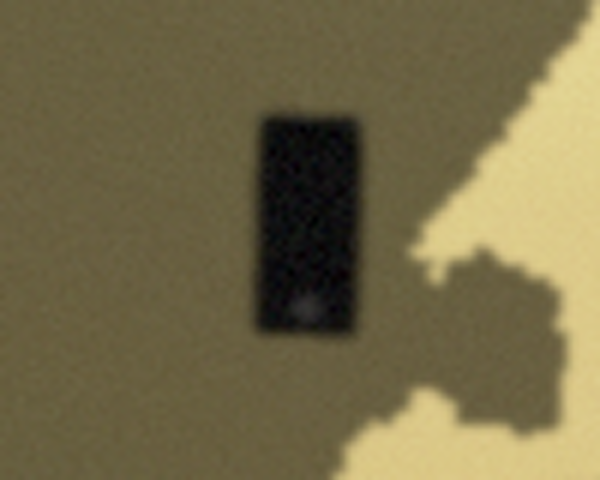

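```bash
python3 - <<'E'
from h import *
d=np.load("pics/w7.npz");c=dict(intrinsics=d["K"],T=d["T"])
print(on(c,(319.3,193.8),.02))
print(go([.538,-.1797,.005],down(93.75)))
E
```

```text
[ 0.5364 -0.1788  0.02  ]
(array([ 0.07, -0.07, -0.15]), array([ 0.01, -0.24, 11.9 ]))
```

Emit:
{"api": "carry_out", "payload": {"deltas": [[0,0,0,0,-0.1,3.5,4.5],[0,0,0,0,-0.1,7,4.5],[0,0,0,0.1,-0.1,10,4.5],[0,0,0,0.1,-0.1,11.7,4.5],[0,0,0,0.1,-0.1,11.7,4.5]]}}

```text
t: 8.58
tcp_pos: [0.5337, -0.1758, 0.0025]
orientation: [[-0.998, -0.065, -0.009], [-0.065, 0.998, 0.004], [0.009, 0.005, -1.0]]
wrist_force: [-1.2, 1.0, -0.8]
finger_gap: 0.0451
```

Emit:
{"api": "carry_out", "payload": {"deltas": [[0,0,0,0,0,0,3.5],[0,0,0,0,0,0,2.4],[0,0,0,0,0,0,1],[0,0,0,0,0,0,1],[0,0,0,0,0,0,1]]}}

```text
t: 9.0
tcp_pos: [0.5398, -0.1802, 0.0103]
orientation: [[-0.998, -0.063, 0.005], [-0.063, 0.998, -0.002], [-0.005, -0.002, -1.0]]
wrist_force: [0.4, 0.8, 6.2]
finger_gap: 0.0154
```

```bash
python3 - <<'E'
from h import *
s=read_state();print(s["tcp_pos"],s["joint_vel"],s["finger_gap"])
plan([.53,-.06,.2],73.6)
E
```

```text
[ 0.5398 -0.1802  0.0103] [-0.0033  0.0003 -0.0004  0.0004  0.0042  0.0002] 0.015407459743128215
[-0.0, 0.1, 3.6, 0.02, 2.14, -3.38]
[-0.0, 0.1, 7.1, 0.05, 4.28, -6.76]
[-0.0, 0.2, 10.7, 0.07, 6.42, -10.14]
[-0.0, 0.2, 14.2, 0.1, 8.56, -13.52]
[-0.1, 0.3, 17.8, 0.12, 10.7, -16.9]
rows needed 5.61946199884322
```

Emit:
{"api": "carry_out", "payload": {"deltas": [[0,0,0,0,0,-2,1],[0,0,0,0,0,-5,1],[0,0,3.5,0,1,-9,1],[0,0,7,0,3,-13,1],[0,0,10.5,0,5,-15,1]]}}

```text
t: 9.42
tcp_pos: [0.5363, -0.1309, 0.1628]
orientation: [[-0.992, 0.126, 0.007], [0.126, 0.992, -0.003], [-0.007, -0.002, -1.0]]
wrist_force: [1.6, 0.1, 0.1]
finger_gap: 0.0153
```

```bash
python3 - <<'E'
from h import *
c,im=snap("wrist","w8")
cv2.imwrite("pics/w8z.png",cv2.resize(im[180:400,200:440],None,fx=2.5,fy=2.5,interpolation=cv2.INTER_CUBIC))
plan([.60,.09,.2],73.6)
E
```

```text
[0.0, 0.1, 1.6, -0.61, 3.91, -0.56]
[0.0, 0.3, 3.3, -1.23, 7.83, -1.12]
[0.0, 0.4, 4.9, -1.84, 11.74, -1.68]
[0.1, 0.5, 6.5, -2.46, 15.65, -2.24]
[0.1, 0.6, 8.1, -3.07, 19.56, -2.8]
rows needed 5.703293301910452
```

View pics/w8z.png

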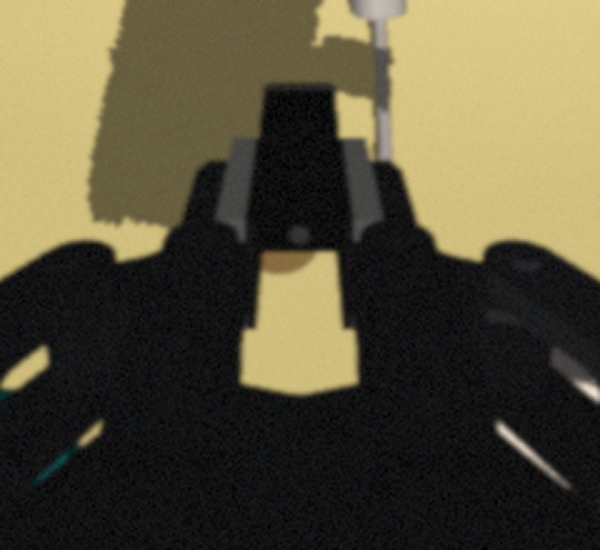

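Emit:
{"api": "carry_out", "payload": {"deltas": [[0,0,2,-0.6,3.9,-0.4,1],[0,0,4,-1.2,7.8,-0.8,1],[0,0,6,-1.8,11.7,-1.2,1],[0,0,8,-2.5,15.7,-1.6,1],[0,0,9.3,-3.1,19.6,-2,1]]}}

```text
t: 9.88
tcp_pos: [0.5894, 0.0627, 0.178]
orientation: [[-0.96, 0.281, 0.001], [0.281, 0.96, -0.0], [-0.001, 0.0, -1.0]]
wrist_force: [0.5, 0.1, 0.1]
finger_gap: 0.0152
```

Emit:
{"api": "carry_out", "payload": {"deltas": [[0,0,0,0,0,0,1],[0,0,0,0,0,0,1]]}}

```text
t: 10.05
tcp_pos: [0.5894, 0.0632, 0.1777]
orientation: [[-0.961, 0.275, 0.001], [0.275, 0.961, -0.0], [-0.001, -0.0, -1.0]]
wrist_force: [-0.8, -0.7, -0.4]
finger_gap: 0.0154
```

```bash
python3 - <<'E'
from h import *
s=read_state();print(s["tcp_pos"],s["joint_vel"])
c,im=snap("wrist","w9")
cv2.imwrite("pics/w9z.png",cv2.resize(im[100:300,230:480],None,fx=3.2,fy=3,interpolation=cv2.INTER_CUBIC))
print(go([.604,.104,.06],down(73.6)))
E
```

```text
[0.5894 0.0632 0.1777] [-0.0533 -0.0107 -0.0271  0.0035 -0.0174 -0.0052]
(array([-0.04,  0.01,  0.31]), array([-0.26,  4.49, 11.74]))
```

View pics/w9.png

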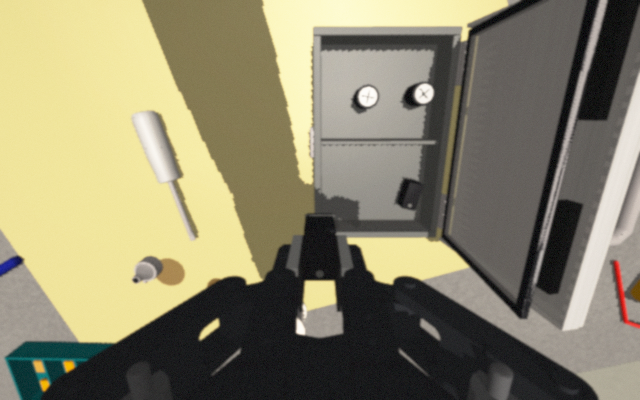

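```bash
python3 - <<'E'
import cv2
im=cv2.imread("pics/w9.png");cv2.imwrite("pics/w9z.png",cv2.resize(im[15:250,300:480],None,fx=3,fy=2.5,interpolation=cv2.INTER_CUBIC))
E
```

```text
(no output)
```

View pics/w9z.png

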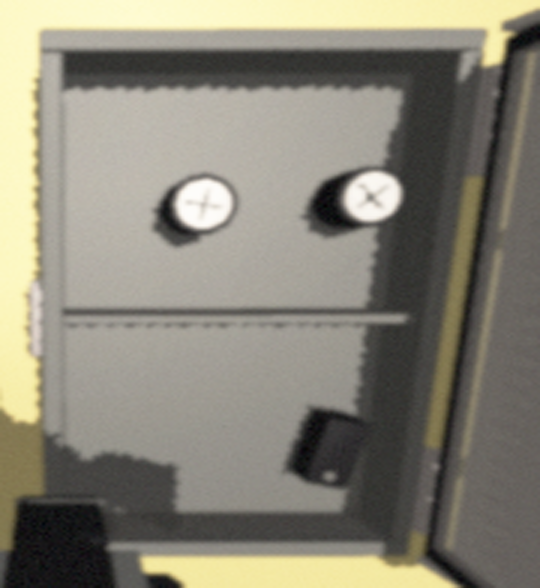

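```bash
python3 - <<'E'
from h import *
d=np.load("pics/w9.npz");c=dict(intrinsics=d["K"],T=d["T"])
f=lambda p:(300+p[0]/3,15+p[1]/2.5)
P={k:on(c,f(p),h) for k,p,h in(("A",(41,31),.044),("B",(486,31),.044),("C",(40,420),.044),("D",(150,555),.044),("E",(385,554),.044),("div1",(80,318),.038),("div2",(390,319),.038),("capB",(203,204),.037),("capA",(372,196),.037),("relA",(338,449),.031))}
for k,v in P.items(): print(k,v)
for a,b in("AB","AC","DE"):
    v=(P[b]-P[a]);print(a,b,np.degrees(np.arctan2(v[1],v[0])),np.linalg.norm(v))
yaw=np.radians(-16.2);X=np.array([np.cos(yaw),np.sin(yaw)]);Y=np.array([-X[1],X[0]])
for k,v in P.items(): print(k,v[:2]@X,v[:2]@Y)
E
```

```text
A [0.452  0.0972 0.044 ]
B [0.4872 0.2203 0.044 ]
C [0.5846 0.058  0.044 ]
D [0.6523 0.079  0.044 ]
E [0.6749 0.1595 0.044 ]
div1 [0.5499 0.0818 0.038 ]
div2 [0.5783 0.1796 0.038 ]
capB [0.5197 0.1304 0.037 ]
capA [0.5316 0.1821 0.037 ]
relA [0.6291 0.1552 0.031 ]
A B 74.04021767560904 0.1280857673665725
A C -16.44264616330665 0.1382518720950673
D E 74.322739742125 0.08360565849743017
A 0.4069522329597293 0.2194199309113279
B 0.40641522350743453 0.3475045725461932
C 0.5452028652823827 0.21883443951312168
D 0.6043970460114296 0.2578493443969754
E 0.6036342778908858 0.34145152330149436
div1 0.5052751710048282 0.231941381241824
div2 0.5052696284175532 0.3338287684088277
capB 0.46272365256361686 0.27021548662676365
capA 0.45966955160510775 0.32314176153939533
relA 0.5607943553557987 0.32453734201153017
```

Emit:
{"api": "carry_out", "payload": {"deltas": [[0,0,0,-0.1,2,2,1],[0,0,0,-0.3,4.5,4,1],[0,0,0,-0.3,4.5,8,1],[0,0,0,-0.3,4.5,11.5,1],[0,0,0,-0.3,4.5,11.5,1]]}}

```text
t: 10.52
tcp_pos: [0.5967, 0.1015, 0.0523]
orientation: [[-0.96, 0.281, -0.018], [0.281, 0.96, -0.002], [0.017, -0.007, -1.0]]
wrist_force: [-2.9, -0.8, -2.4]
finger_gap: 0.0154
```

Emit:
{"api": "carry_out", "payload": {"deltas": [[0,0,0,0,0,0,1],[0,0,0,0,0,0,1]]}}

```text
t: 10.68
tcp_pos: [0.6054, 0.1022, 0.0644]
orientation: [[-0.96, 0.281, 0.002], [0.281, 0.96, -0.0], [-0.002, 0.001, -1.0]]
wrist_force: [0.1, 0.0, 0.3]
finger_gap: 0.0151
```

```bash
python3 - <<'E'
from h import *
s=read_state();print(s["tcp_pos"],s["joint_vel"])
print(go([.6035,.104,.021],down(73.9)))
E
```

```text
[0.6054 0.1022 0.0644] [ 0.0066 -0.0246  0.0537 -0.0093  0.0017  0.0017]
(array([ 0.03,  0.12, -0.22]), array([0.24, 0.12, 4.34]))
```

Emit:
{"api": "carry_out", "payload": {"deltas": [[0,0,0,0.1,0.1,1.5,1],[0,0,0,0.1,0.1,3,1],[0,0,0,0.1,0.1,3.8,1],[0,0,0,0.1,0.1,4.2,1],[0,0,0,0.1,0.1,4.2,1]]}}

```text
t: 11.1
tcp_pos: [0.6046, 0.1043, 0.0216]
orientation: [[-0.96, 0.28, 0.002], [0.28, 0.96, 0.0], [-0.002, 0.0, -1.0]]
wrist_force: [0.3, 0.4, 0.1]
finger_gap: 0.0155
```

Emit:
{"api": "carry_out", "payload": {"deltas": [[0,0,0,0,0,0.1,1],[0,0,0,0,0,0.2,1],[0,0,0,0,0,0.2,1]]}}

```text
t: 11.35
tcp_pos: [0.6045, 0.1047, 0.0194]
orientation: [[-0.96, 0.279, 0.002], [0.279, 0.96, 0.0], [-0.002, 0.001, -1.0]]
wrist_force: [0.9, 0.1, -0.9]
finger_gap: 0.0151
```

Emit:
{"api": "carry_out", "payload": {"deltas": [[0,0,0,0,0,0.1,1],[0,0,0,0,0,0.2,1],[0,0,0,0,0,0.3,1],[0,0,0,0,0,0.3,1]]}}

```text
t: 11.68
tcp_pos: [0.6043, 0.1048, 0.0174]
orientation: [[-0.96, 0.279, 0.002], [0.279, 0.96, -0.0], [-0.002, 0.0, -1.0]]
wrist_force: [-3.3, 0.5, 6.5]
finger_gap: 0.0153
```

Emit:
{"api": "carry_out", "payload": {"deltas": [[0,0,0,0,0,-0.1,2],[0,0,0,0,0,-0.1,2.6],[0,0,0,0,0,-0.1,2.6],[0,0,0,0,0,-1,2.6],[0,0,0,0,0,-3,2.6]]}}

```text
t: 12.1
tcp_pos: [0.6006, 0.1045, 0.0421]
orientation: [[-0.96, 0.279, -0.008], [0.279, 0.96, -0.0], [0.007, -0.003, -1.0]]
wrist_force: [0.3, -0.2, -0.3]
finger_gap: 0.0256
```

Emit:
{"api": "carry_out", "payload": {"deltas": [[0,0,0,0,0,-4,3],[0,0,0,0,0,-8,3],[0,0,0,0,0,-12,3],[0,0,0,0,0,-16,3],[0,0,0,0,0,-20,3]]}}

```text
t: 12.52
tcp_pos: [0.6033, 0.1047, 0.248]
orientation: [[-0.96, 0.279, 0.001], [0.279, 0.96, 0.0], [-0.001, 0.0, -1.0]]
wrist_force: [1.0, 0.4, 0.6]
finger_gap: 0.0298
```

Emit:
{"api": "carry_out", "payload": {"deltas": [[0,0,0,0,0,-1.5,3],[0,0,0,0,0,-1.5,3],[0,0,0,0,0,-1.5,3]]}}

```text
t: 12.77
tcp_pos: [0.6046, 0.1048, 0.2626]
orientation: [[-0.96, 0.279, 0.004], [0.279, 0.96, 0.0], [-0.004, 0.001, -1.0]]
wrist_force: [0.4, 0.3, 0.2]
finger_gap: 0.03
```

```bash
python3 - <<'E'
from h import *
s=read_state();print(s["tcp_pos"],s["joint_vel"],s["joint_positions"])
c,im=snap("wrist","w10")
E
```

```text
[0.6046 0.1048 0.2626] [-0.0003  0.0281 -0.077  -0.013   0.0008 -0.0015] [0.0624 0.2955 0.4422 1.7135 0.     0.3455]
```

View pics/w10.png

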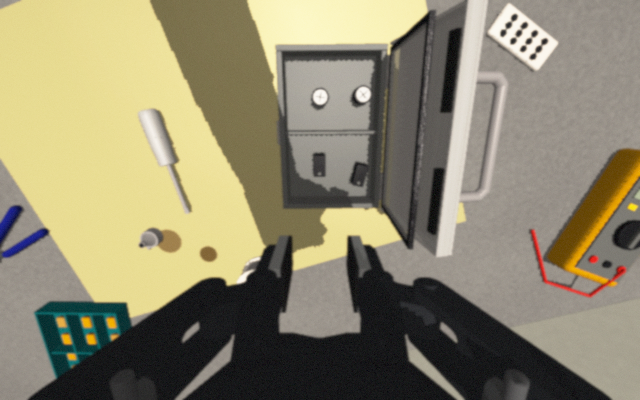

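```bash
python3 - <<'E'
import cv2
im=cv2.imread("pics/w10.png");cv2.imwrite("pics/w10z.png",cv2.resize(im[50:220,430:530],None,fx=5,fy=3.5,interpolation=cv2.INTER_CUBIC))
E
```

```text
(no output)
```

View pics/w10z.png

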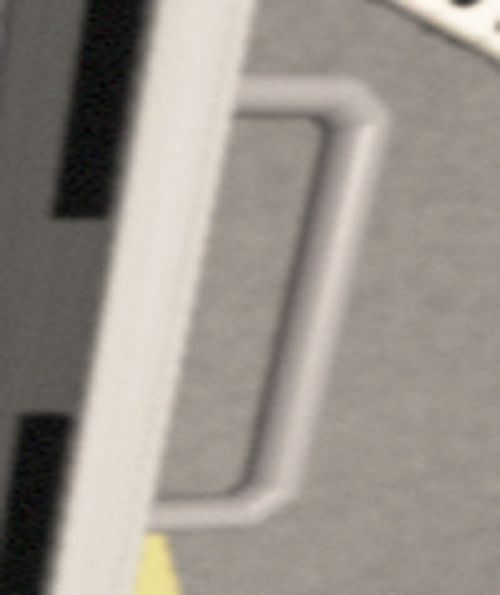

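```bash
python3 - <<'E'
from h import *
d=np.load("pics/w10.npz");c=dict(intrinsics=d["K"],T=d["T"]);d4=np.load("pics/w4.npz");c4=dict(intrinsics=d4["K"],T=d4["T"])
f=lambda p:(430+p[0]/5,50+p[1]/3.5);g=lambda p:(410+p[0]/3.1,120+p[1]/3.1)
t=calibration("top");z=lambda p:(195+p[0]/5,145+p[1]/5)
for h in(.14,.148,.156):
    a,b=on(c,f((352,103)),h),on(c,f((268,507)),h);print(h,a,b,np.linalg.norm(a-b),(a+b)/2)
for n,p,q,r in(("near",(352,103),(408,232),(33,294)),("far",(268,507),(340,528),(84,124))):
    print(n,tri(c,f(p),c4,g(q)),tri(c,f(p),t,z(r)),tri(c4,g(q),t,z(r)))
yaw=np.radians(-16.1);X=np.array([np.cos(yaw),np.sin(yaw),0]);Y=np.array([-X[1],X[0],0]);C=np.array([.5645,.1317,0]);H=C+.068*Y+[0,0,.047]
for th in(1.6,1.7,1.75,1.8):
    print(th,H+Y*(-.112*np.cos(th)+.053*np.sin(th))+np.array([0,0,1])*(.112*np.sin(th)+.053*np.cos(th)))
E
```

```text
0.14 [0.5542 0.2834 0.14  ] [0.6558 0.2574 0.14  ] 0.10482343292324763 [0.605  0.2704 0.14  ]
0.148 [0.5537 0.2786 0.148 ] [0.6521 0.2533 0.148 ] 0.10165349096237643 [0.6029 0.266  0.148 ]
0.156 [0.5531 0.2738 0.156 ] [0.6485 0.2493 0.156 ] 0.09848354900150534 [0.6008 0.2616 0.156 ]
near (array([0.5532, 0.2765, 0.1529]), np.float64(0.0013948274416729076)) (array([0.5527, 0.2777, 0.1486]), np.float64(0.002019245443273256)) (array([0.5506, 0.2751, 0.1565]), np.float64(0.0016662884909982086))
far (array([0.6527, 0.2542, 0.1467]), np.float64(0.0003516328264771698)) (array([0.6451, 0.248 , 0.1598]), np.float64(0.0033586261792907155)) (array([0.645 , 0.2494, 0.1552]), np.float64(0.00019601945741786072))
1.6 [0.599  0.2511 0.1574]
1.7 [0.6019 0.2614 0.1512]
1.75 [0.6034 0.2663 0.1478]
1.8 [0.6047 0.2711 0.144 ]
```

```bash
cat >> h.py <<'E'
yaw=np.radians(-16.1);X=np.array([np.cos(yaw),np.sin(yaw),0]);Y=np.array([-X[1],X[0],0]);Z=np.array([0,0,1.])
C=np.array([.5645,.1317,0]);PIN=C+.068*Y+.047*Z
def hd(th): return PIN+Y*(-.112*np.cos(th)+.053*np.sin(th))+Z*(.112*np.sin(th)+.053*np.cos(th))
def tilt(deg): return down(73.9)@R.from_rotvec([deg,0,0],degrees=True).as_matrix()
def tcp(th,deg,back=0,off=np.zeros(3)): return hd(th)+off+tilt(deg)[:,2]*(.019-back)
E
python3 - <<'E'
from h import *
print(go(tcp(1.75,12,.11),tilt(12)), tcp(1.75,12,.11))
b=calibration("top");print("bottle",on(b,(190,293),.12), "meter",on(b,(140,135),.03))
E
```

```text
(array([12.  , -0.01, -0.13]), array([ 4.56, 17.4 ,  2.36])) [0.6086 0.2845 0.2368]
bottle [0.3162 0.3101 0.12  ] meter [0.8025 0.4947 0.03  ]
```

Emit:
{"api": "carry_out", "payload": {"deltas": [[2.4,0,0,0.9,3.5,-0.4,3],[4.8,0,0,1.8,7,-0.4,3],[7.2,0,0,2.7,10.5,-0.4,3],[9.6,0,0,3.6,14,0,3],[12,0,0,4.6,17.4,1.5,3]]}}

```text
t: 13.23
tcp_pos: [0.608, 0.2859, 0.2456]
orientation: [[-0.96, 0.274, -0.057], [0.28, 0.939, -0.201], [-0.001, -0.209, -0.978]]
wrist_force: [1.1, 1.0, 0.6]
finger_gap: 0.0298
```

Emit:
{"api": "carry_out", "payload": {"deltas": [[0,0,0,0,0,0,3],[0,0,0,0,0,0,3]]}}

```text
t: 13.4
tcp_pos: [0.6062, 0.2873, 0.2362]
orientation: [[-0.961, 0.266, -0.07], [0.275, 0.939, -0.205], [0.011, -0.217, -0.976]]
wrist_force: [-0.7, -0.4, -0.4]
finger_gap: 0.0303
```

```bash
python3 - <<'E'
from h import *
s=read_state();print(s["tcp_pos"],s["joint_vel"])
c,im=snap("wrist","w11")
print(go(tcp(1.75,12),tilt(12)),tcp(1.75,12))
print(proj(c,hd(1.75)),proj(c,hd(1.75)+.05*X),proj(c,hd(1.75)-.05*X))
E
```

```text
[0.6062 0.2873 0.2362] [-0.0602 -0.1086  0.0028  0.0181 -0.0237 -0.0054]
(array([-0.36, -0.38,  0.1 ]), array([-0.27,  0.09, 11.31])) [0.6023 0.2625 0.1292]
[317.9735 203.136 ] [317.803  255.1039] [318.1648 144.8425]
```

View pics/w11.png

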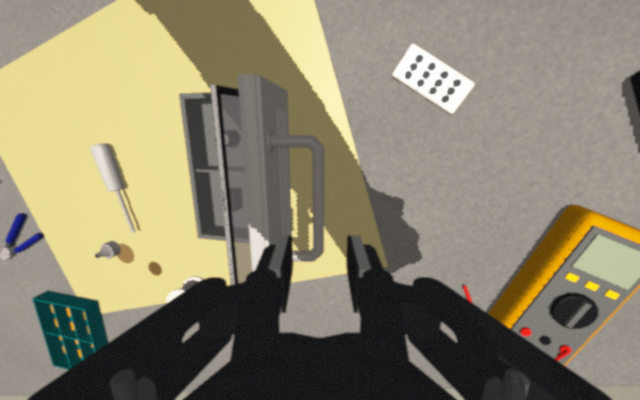

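Emit:
{"api": "carry_out", "payload": {"deltas": [[0,0,0,0,0,2.5,3],[0,0,0,0,0,5,3],[0,0,0,-0.1,0,7,3],[0,0,0,-0.2,0,7,3],[0,0,0,-0.2,0,7,3]]}}

```text
t: 13.87
tcp_pos: [0.6051, 0.2677, 0.1767]
orientation: [[-0.959, 0.275, -0.061], [0.282, 0.938, -0.201], [0.002, -0.21, -0.978]]
wrist_force: [0.1, 0.7, 0.5]
finger_gap: 0.0302
```

```bash
python3 - <<'E'
from h import *
s=read_state();print(s["tcp_pos"],s["joint_vel"],s["wrist_force"])
c,im=snap("wrist","w12")
print(go(tcp(1.75,12),tilt(12)))
print(proj(c,hd(1.75)))
E
```

```text
[0.6051 0.2677 0.1767] [ 0.014  -0.0084  0.0926  0.014   0.0005  0.0045] [0.1107 0.701  0.5461]
(array([ 0.03,  0.  , -0.25]), array([0.21, 0.35, 4.99]))
[326.3451 225.0959]
```

View pics/w12.png

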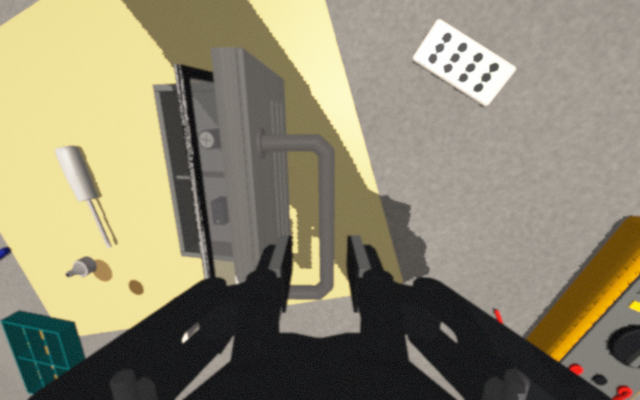

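Emit:
{"api": "carry_out", "payload": {"deltas": [[0,0,0,0.1,0.35,0,3],[0,0,0,0.1,0.35,2,3],[0,0,0,0.1,0.35,4,3],[0,0,0,0.1,0.35,4.9,3],[0,0,0,0.1,0.35,4.9,3]]}}

```text
t: 14.33
tcp_pos: [0.6026, 0.2636, 0.1273]
orientation: [[-0.96, 0.273, -0.06], [0.28, 0.939, -0.2], [0.002, -0.209, -0.978]]
wrist_force: [-0.8, 0.7, -0.8]
finger_gap: 0.0296
```

Emit:
{"api": "carry_out", "payload": {"deltas": [[0,0,0,0,0,0,3]]}}

```text
t: 14.42
tcp_pos: [0.6035, 0.2641, 0.1293]
orientation: [[-0.96, 0.274, -0.057], [0.279, 0.939, -0.199], [-0.001, -0.207, -0.978]]
wrist_force: [-0.1, 0.1, 0.9]
finger_gap: 0.03
```

```bash
python3 - <<'E'
from h import *
s=read_state();print(s["tcp_pos"],s["joint_vel"],s["wrist_force"])
c,im=snap("wrist","w13")
print(go(tcp(1.75,12),tilt(12)))
E
```

```text
[0.6035 0.2641 0.1293] [ 0.0014 -0.0078  0.0285 -0.0002  0.0014 -0.0005] [-0.1034  0.1474  0.9412]
(array([ 0.09,  0.08, -0.14]), array([ 0.11, -0.2 ,  0.13]))
```

View pics/w13.png

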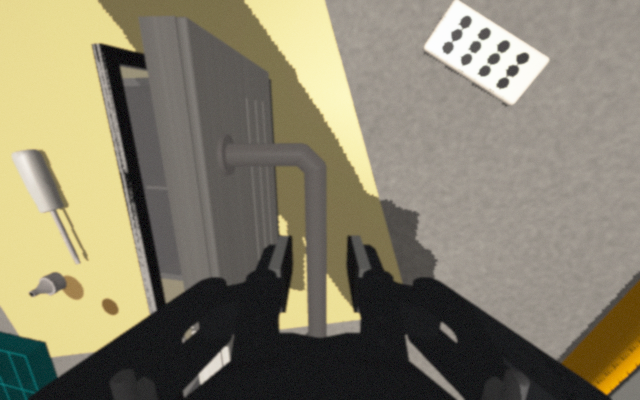

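Emit:
{"api": "carry_out", "payload": {"deltas": [[0,0,0,0,-0.15,0,2.5],[0,0,0,0,-0.15,0,1.8],[0,0,0,0,-0.15,0,1.2],[0,0,0,0,-0.15,0,0.4],[0,0,0,0,-0.15,0,0.4]], "newtons": 30}}

```text
t: 14.88
tcp_pos: [0.6033, 0.2626, 0.1299]
orientation: [[-0.96, 0.273, -0.056], [0.279, 0.939, -0.199], [-0.002, -0.207, -0.978]]
wrist_force: [0.8, 1.0, 3.2]
finger_gap: 0.0087
```

Emit:
{"api": "carry_out", "payload": {"deltas": [[0,0,0,0,0,0,0.4],[0,0,0,0,0,0,0.4]]}}

```text
t: 15.05
tcp_pos: [0.6034, 0.2626, 0.1299]
orientation: [[-0.96, 0.274, -0.056], [0.279, 0.939, -0.199], [-0.002, -0.207, -0.978]]
wrist_force: [0.9, 0.8, 5.4]
finger_gap: 0.0088
```

```bash
python3 - <<'E'
from h import *
s=read_state();print(s["tcp_pos"],s["joint_vel"],s["wrist_force"],s["finger_gap"])
print(go(tcp(1.75,12),tilt(12)))
R0=s["orientation"];g=s["tcp_pos"]-.019*R0[:,2];print("grasp pt",g,"hd",hd(1.75),"diff case",(g-hd(1.75))@X,(g-hd(1.75))@Y,g[2]-hd(1.75)[2])
E
```

```text
[0.6034 0.2626 0.1299] [ 0.0001 -0.0003 -0.0004 -0.0019  0.0003  0.001 ] [0.9196 0.8481 5.3928] 0.008773578782167814
(array([ 0.06,  0.08, -0.14]), array([ 0.1 , -0.02,  0.08]))
grasp pt [0.6044 0.2664 0.1485] hd [0.6034 0.2663 0.1478] diff case 0.0009991600611061729 0.0003706626997485473 0.0007170394924325418
```

```bash
python3 - <<'E'
from h import *
T=tilt(12)
th=1.75
while th>0.001:
    print("from %.2f"%th)
    for i in range(1,6):
        print("   %.2f"%(th-.05*i),np.round(T.T@(hd(th-.05*i)-hd(th))*100,2))
    th-=.25
E
```

```text
from 1.75
   1.70 [-0.   -0.57 -0.23]
   1.65 [-0.   -1.16 -0.44]
   1.60 [-0.   -1.75 -0.61]
   1.55 [-0.   -2.35 -0.76]
   1.50 [-0.   -2.96 -0.87]
from 1.50
   1.45 [ 0.   -0.61 -0.08]
   1.40 [ 0.   -1.23 -0.14]
   1.35 [-0.   -1.85 -0.16]
   1.30 [ 0.   -2.47 -0.15]
   1.25 [ 0.   -3.09 -0.11]
from 1.25
   1.20 [ 0.   -0.62  0.07]
   1.15 [ 0.   -1.23  0.17]
   1.10 [ 0.   -1.83  0.3 ]
   1.05 [ 0.   -2.43  0.46]
   1.00 [ 0.   -3.02  0.65]
from 1.00
   0.95 [-0.   -0.58  0.22]
   0.90 [-0.   -1.15  0.47]
   0.85 [-0.   -1.7   0.75]
   0.80 [-0.   -2.24  1.05]
   0.75 [-0.   -2.76  1.38]
from 0.75
   0.70 [-0.   -0.51  0.36]
   0.65 [-0.   -0.99  0.74]
   0.60 [ 0.   -1.46  1.14]
   0.55 [ 0.   -1.91  1.57]
   0.50 [ 0.   -2.34  2.02]
from 0.50
   0.45 [-0.   -0.4   0.47]
   0.40 [-0.   -0.78  0.96]
   0.35 [-0.   -1.13  1.47]
   0.30 [-0.   -1.46  2.  ]
   0.25 [-0.   -1.76  2.54]
from 0.25
   0.20 [ 0.   -0.27  0.56]
   0.15 [ 0.   -0.52  1.12]
   0.10 [ 0.   -0.74  1.7 ]
   0.05 [ 0.   -0.92  2.3 ]
   0.00 [ 0.   -1.08  2.89]
```

Emit:
{"api": "carry_out", "payload": {"deltas": [[0,0,0,0,-0.57,-0.23,0.4],[0,0,0,0,-1.16,-0.44,0.4],[0,0,0,0,-1.75,-0.61,0.4],[0,0,0,0,-2.35,-0.76,0.4],[0,0,0,0,-2.96,-0.87,0.4]]}}

```text
t: 15.47
tcp_pos: [0.5957, 0.2361, 0.1441]
orientation: [[-0.96, 0.274, -0.056], [0.279, 0.939, -0.199], [-0.002, -0.207, -0.978]]
wrist_force: [3.6, 2.8, 4.3]
finger_gap: 0.009
```

```bash
cat >> h.py <<'E'
def lid():
    s=read_state();R0=s["orientation"];g=s["tcp_pos"]-.019*R0[:,2]-PIN;y,z=g@Y,g[2]
    print("t",round(s["t"],2),"lateral",g@X,"radius",np.hypot(y,z),np.hypot(.112,.053),"theta",np.arctan2(z,-y)-np.arctan2(.053,.112),"F",s["wrist_force"],"M",s["moment"],"gap",s["finger_gap"],"j",s["joint_positions"])
E
python3 - <<'E'
from h import *
lid()
E
```

```text
t 15.47 lateral 0.0010502555407028262 radius 0.12411501071974754 0.12390722335683259 theta 1.4988945290929425 F [3.6208 2.7556 4.256 ] M [ 0.9187 -0.8332  0.1399] gap 0.009018799355247548 j [ 0.355   0.5076  0.4668  1.6538 -0.1677  0.6489]
```

Working well; continue.

Emit:
{"api": "carry_out", "payload": {"deltas": [[0,0,0,0,-0.61,-0.08,0.4],[0,0,0,0,-1.23,-0.14,0.4],[0,0,0,0,-1.85,-0.16,0.4],[0,0,0,0,-2.47,-0.15,0.4],[0,0,0,0,-3.09,-0.11,0.4]]}}

```text
t: 15.88
tcp_pos: [0.5871, 0.2062, 0.1508]
orientation: [[-0.96, 0.274, -0.057], [0.28, 0.939, -0.201], [-0.001, -0.209, -0.978]]
wrist_force: [5.5, 0.8, 1.5]
finger_gap: 0.0084
```

Emit:
{"api": "carry_out", "payload": {"deltas": [[0,0,0,0,-0.62,0.07,0.4],[0,0,0,0,-1.23,0.17,0.4],[0,0,0,0,-1.83,0.3,0.4],[0,0,0,0,-2.43,0.46,0.4],[0,0,0,0,-3.02,0.65,0.4]]}}

```text
t: 16.3
tcp_pos: [0.5783, 0.1762, 0.1501]
orientation: [[-0.96, 0.274, -0.058], [0.28, 0.939, -0.202], [-0.001, -0.21, -0.978]]
wrist_force: [5.4, 0.2, 2.1]
finger_gap: 0.0088
```

```bash
python3 - <<'E'
from h import *
lid()
snap("scene","s1")
im=cv2.imread("pics/s1.png");cv2.imwrite("pics/s1z.png",cv2.resize(im[60:250,290:460],None,fx=4,fy=3.1,interpolation=cv2.INTER_CUBIC))
E
```

```text
t 16.3 lateral 0.0009455735758358199 radius 0.12292314000777069 0.12390722335683259 theta 0.9868232730785933 F [5.4293 0.2326 2.1116] M [ 0.2926 -1.149   0.2999] gap 0.008818335252830711 j [ 0.2779  0.3915  0.3236  1.6161 -0.1788  0.572 ]
```

View pics/s1z.png

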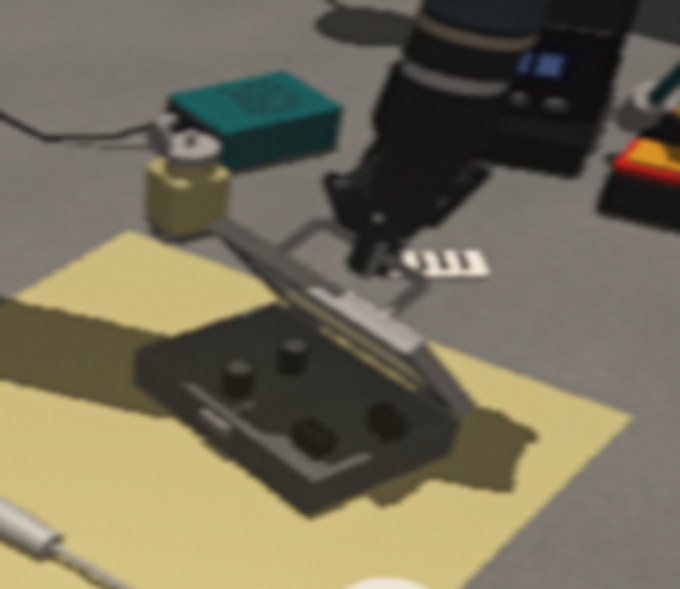

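Emit:
{"api": "carry_out", "payload": {"deltas": [[0,0,0,0,-0.58,0.22,0.4],[0,0,0,0,-1.15,0.47,0.4],[0,0,0,-0.05,-1.7,0.75,0.4],[0,0,0,-0.1,-2.24,1.05,0.4],[0,0,0,-0.1,-2.76,1.38,0.4]]}}

```text
t: 16.77
tcp_pos: [0.57, 0.1478, 0.1422]
orientation: [[-0.96, 0.273, -0.06], [0.28, 0.939, -0.201], [0.002, -0.209, -0.978]]
wrist_force: [3.6, -2.5, 2.5]
finger_gap: 0.0086
```

Emit:
{"api": "carry_out", "payload": {"deltas": [[0,0,0,0,-0.51,0.36,0.4],[0,0,0,0,-0.99,0.74,0.4],[0,0,0,0,-1.46,1.14,0.4],[0,0,0,0,-1.91,1.57,0.4],[0,0,0,0,-2.34,2.02,0.4]]}}

```text
t: 17.18
tcp_pos: [0.5627, 0.1224, 0.1275]
orientation: [[-0.96, 0.273, -0.059], [0.279, 0.939, -0.2], [0.001, -0.208, -0.978]]
wrist_force: [3.9, -0.4, -0.4]
finger_gap: 0.0084
```

```bash
python3 - <<'E'
from h import *
lid()
E
```

```text
t 17.18 lateral 0.0008973862801506215 radius 0.12339350041142122 0.12390722335683259 theta 0.4909300066812674 F [ 3.8699 -0.3742 -0.4392] M [ 0.2694 -0.708   0.1861] gap 0.008437853895279639 j [ 0.1989  0.3018  0.1661  1.5341 -0.1854  0.4912]
```

Emit:
{"api": "carry_out", "payload": {"deltas": [[0,0,0,0,-0.4,0.47,0.4],[0,0,0,0,-0.78,0.96,0.4],[0,0,0,0,-1.13,1.47,0.4],[0,0,0,0,-1.46,2.0,0.4],[0,0,0,0,-1.76,2.54,0.4]]}}

```text
t: 17.6
tcp_pos: [0.5566, 0.101, 0.1064]
orientation: [[-0.96, 0.273, -0.059], [0.279, 0.939, -0.2], [0.0, -0.208, -0.978]]
wrist_force: [2.9, -0.8, 0.4]
finger_gap: 0.0086
```

Emit:
{"api": "carry_out", "payload": {"deltas": [[0,0,0,0,-0.14,0.28,0.4],[0,0,0,0,-0.27,0.56,0.4],[0,0,0,0,-0.4,0.84,0.4],[0,0,0,0,-0.52,1.12,0.4],[0,0,0,0,-0.63,1.4,0.4]]}}

```text
t: 18.02
tcp_pos: [0.5542, 0.0927, 0.0943]
orientation: [[-0.96, 0.273, -0.058], [0.279, 0.939, -0.199], [0.0, -0.208, -0.978]]
wrist_force: [1.7, -1.2, -0.2]
finger_gap: 0.0087
```

```bash
python3 - <<'E'
from h import *
lid()
E
```

```text
t 18.02 lateral 0.0009396330272532713 radius 0.12338047573194563 0.12390722335683259 theta 0.12096175825002409 F [ 1.72   -1.235  -0.1503] M [ 0.3825 -0.4672  0.1615] gap 0.008716558554173904 j [ 0.1523  0.2665  0.0568  1.4508 -0.1893  0.4438]
```

Emit:
{"api": "carry_out", "payload": {"deltas": [[0,0,0,0,-0.11,0.3,0.4],[0,0,0,0,-0.2,0.6,0.4],[0,0,0,0,-0.29,0.9,0.4],[0,0,0,0,-0.36,1.15,0.4],[0,0,0,0,-0.4,1.3,0.4]]}}

```text
t: 18.43
tcp_pos: [0.5523, 0.0861, 0.0821]
orientation: [[-0.96, 0.273, -0.059], [0.28, 0.939, -0.2], [0.0, -0.208, -0.978]]
wrist_force: [1.2, -0.4, -0.2]
finger_gap: 0.0087
```

```bash
python3 - <<'E'
from h import *
lid()
E
```

```text
t 18.43 lateral 0.0009480848305174344 radius 0.1234962544956065 0.12390722335683259 theta 0.007900415080438594 F [ 1.2468 -0.4319 -0.1628] M [ 0.348  -0.3381  0.1324] gap 0.008679859251291446 j [ 0.1419  0.2628  0.0279  1.4239 -0.1906  0.4335]
```

Emit:
{"api": "carry_out", "payload": {"deltas": [[0,0,0,0,-0.03,0.1,0.4],[0,0,0,0,-0.05,0.2,0.4],[0,0,0,0,-0.05,0.2,0.4],[0,0,0,0,-0.05,0.2,0.4]]}}

```text
t: 18.77
tcp_pos: [0.5522, 0.0855, 0.0808]
orientation: [[-0.96, 0.273, -0.058], [0.279, 0.939, -0.2], [0.0, -0.208, -0.978]]
wrist_force: [1.8, -0.3, -0.6]
finger_gap: 0.0089
```

Emit:
{"api": "carry_out", "payload": {"deltas": [[0,0,0,0,-0.03,0.1,0.4],[0,0,0,0,-0.03,0.1,0.4],[0,0,0,0,-0.03,0.1,0.4]]}}

```text
t: 19.02
tcp_pos: [0.5522, 0.0854, 0.0805]
orientation: [[-0.96, 0.273, -0.058], [0.279, 0.939, -0.199], [-0.0, -0.207, -0.978]]
wrist_force: [-1.3, 1.2, 3.7]
finger_gap: 0.009
```

```bash
python3 - <<'E'
from h import *
lid()
E
```

```text
t 19.02 lateral 0.001006079452901005 radius 0.12347710820699015 0.12390722335683259 theta -0.00683089705883827 F [-1.3101  1.1928  3.6524] M [0.5023 0.1057 0.0466] gap 0.00900641678651344 j [ 0.1403  0.2615  0.0231  1.4191 -0.1901  0.4314]
```

Emit:
{"api": "carry_out", "payload": {"deltas": [[0,0,0,0,-0.03,0.1,0.4],[0,0,0,0,-0.05,0.2,0.4],[0,0,0,0,-0.05,0.2,0.4],[0,0,0,0,-0.05,0.2,0.4]]}}

```text
t: 19.35
tcp_pos: [0.5522, 0.0853, 0.0803]
orientation: [[-0.96, 0.273, -0.056], [0.279, 0.94, -0.198], [-0.001, -0.205, -0.979]]
wrist_force: [-2.0, 3.8, 9.4]
finger_gap: 0.0085
```

```bash
python3 - <<'E'
from h import *
lid()
snap("scene","s2")
im=cv2.imread("pics/s2.png");cv2.imwrite("pics/s2z.png",cv2.resize(im[80:240,300:440],None,fx=5,fy=3.7,interpolation=cv2.INTER_CUBIC))
E
```

```text
t 19.35 lateral 0.0010585675194611822 radius 0.1234875135333968 0.12390722335683259 theta -0.008118696814082116 F [-2.0379  3.837   9.3781] M [ 0.7318  0.5099 -0.1179] gap 0.008522854403746278 j [ 0.1396  0.2596  0.0208  1.4168 -0.1889  0.43  ]
```

View pics/s2z.png

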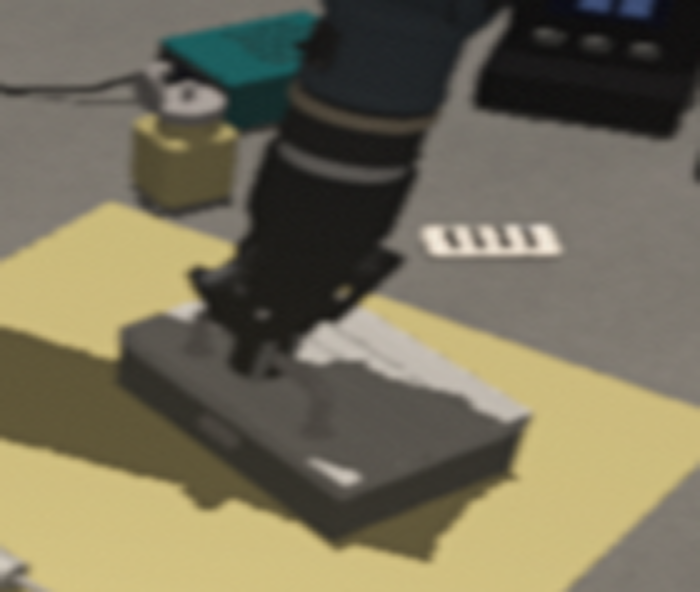

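Emit:
{"api": "carry_out", "payload": {"deltas": [[0,0,0,0,-0.03,0.15,0.4],[0,0,0,0,-0.03,0.25,0.4],[0,0,0,0,-0.03,0.25,0.4],[0,0,0,0,-0.03,0.25,0.4],[0,0,0,0,-0.03,0.25,0.4]]}}

```text
t: 19.82
tcp_pos: [0.5523, 0.0853, 0.0802]
orientation: [[-0.961, 0.273, -0.054], [0.278, 0.94, -0.196], [-0.002, -0.204, -0.979]]
wrist_force: [-4.9, 6.9, 17.8]
finger_gap: 0.0086
```

```bash
python3 - <<'E'
from h import *
lid()
T=tilt(12)
for a,b in((-.008,.25),(.25,.5),(.5,.75),(.75,.87)):
    print(a,b)
    for i in range(1,6):
        th=a+(b-a)*i/5; print("   %.2f"%th,np.round(T.T@(hd(th)-hd(a))*100,2))
E
```

```text
t 19.82 lateral 0.001111837933493922 radius 0.12346041377164031 0.12390722335683259 theta -0.009394127711924993 F [-4.8973  6.9361 17.8143] M [ 0.8594  1.2037 -0.1682] gap 0.00864767660468591 j [ 0.139   0.2576  0.0184  1.4143 -0.1881  0.4287]
-0.008 0.25
   0.04 [ 0.    0.16 -0.62]
   0.10 [ 0.    0.35 -1.23]
   0.15 [ 0.    0.57 -1.83]
   0.20 [ 0.    0.82 -2.42]
   0.25 [-0.    1.1  -2.99]
0.25 0.5
   0.30 [ 0.    0.3  -0.54]
   0.35 [ 0.    0.63 -1.07]
   0.40 [ 0.    0.98 -1.58]
   0.45 [ 0.    1.36 -2.07]
   0.50 [ 0.    1.76 -2.54]
0.5 0.75
   0.55 [ 0.    0.43 -0.45]
   0.60 [-0.    0.87 -0.88]
   0.65 [-0.    1.34 -1.28]
   0.70 [-0.    1.83 -1.66]
   0.75 [-0.    2.34 -2.02]
0.75 0.87
   0.77 [-0.    0.25 -0.16]
   0.80 [-0.    0.5  -0.32]
   0.82 [ 0.    0.76 -0.47]
   0.85 [-0.    1.02 -0.61]
   0.87 [-0.    1.28 -0.75]
```

Emit:
{"api": "carry_out", "payload": {"deltas": [[0,0,0,0,0.05,-0.25,0.4],[0,0,0,0,0.1,-0.5,0.4],[0,0,0,0,0.1,-0.5,0.4]]}}

```text
t: 20.07
tcp_pos: [0.5522, 0.0854, 0.0804]
orientation: [[-0.96, 0.273, -0.058], [0.279, 0.939, -0.2], [0.0, -0.208, -0.978]]
wrist_force: [-1.5, 1.5, 5.6]
finger_gap: 0.0087
```

```bash
python3 - <<'E'
from h import *
lid()
E
```

```text
t 20.07 lateral 0.000998954008871164 radius 0.12344781407405844 0.12390722335683259 theta -0.007484370180124877 F [-1.452   1.4859  5.5836] M [ 0.4288  0.2322 -0.0026] gap 0.008667463046050813 j [ 0.1407  0.2622  0.0237  1.4196 -0.1908  0.4319]
```

Now lift along the arc, starting slowly.

Emit:
{"api": "carry_out", "payload": {"deltas": [[0,0,0,0,0.1,-0.4,0.4],[0,0,0,0,0.25,-0.9,0.4],[0,0,0,0,0.45,-1.5,0.4],[0,0,0,0,0.7,-2.15,0.4],[0,0,0,0,1.0,-2.8,0.4]]}}

```text
t: 20.48
tcp_pos: [0.5562, 0.1, 0.1055]
orientation: [[-0.96, 0.273, -0.06], [0.28, 0.939, -0.201], [0.001, -0.209, -0.978]]
wrist_force: [0.1, -1.0, -3.3]
finger_gap: 0.009
```

```bash
python3 - <<'E'
from h import *
lid()
snap("scene","s3")
im=cv2.imread("pics/s3.png");cv2.imwrite("pics/s3z.png",cv2.resize(im[80:240,300:440],None,fx=5,fy=3.7,interpolation=cv2.INTER_CUBIC))
E
```

```text
t 20.48 lateral 0.0008293793753085706 radius 0.12369948699775514 0.12390722335683259 theta 0.2302889621430858 F [ 0.091  -1.021  -3.3284] M [-0.0607 -0.2281  0.1764] gap 0.009026843702875712 j [ 0.1645  0.2747  0.0889  1.4787 -0.1892  0.4568]
```

View pics/s3z.png

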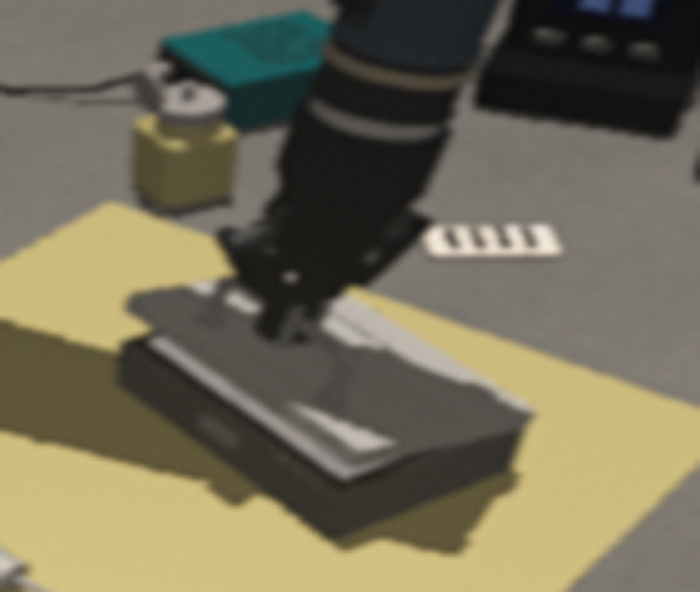

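Emit:
{"api": "carry_out", "payload": {"deltas": [[0,0,0,0,0.3,-0.54,0.4],[0,0,0,0,0.63,-1.07,0.4],[0,0,0,0,0.98,-1.58,0.4],[0,0,0,0,1.36,-2.07,0.4],[0,0,0,0,1.76,-2.54,0.4]]}}

```text
t: 20.95
tcp_pos: [0.5623, 0.1214, 0.128]
orientation: [[-0.96, 0.273, -0.059], [0.28, 0.939, -0.202], [0.0, -0.21, -0.978]]
wrist_force: [-3.4, -4.9, 1.6]
finger_gap: 0.0088
```

Emit:
{"api": "carry_out", "payload": {"deltas": [[0,0,0,0,0.43,-0.45,0.4],[0,0,0,0,0.87,-0.88,0.4],[0,0,0,0,1.34,-1.28,0.4],[0,0,0,0,1.83,-1.66,0.4],[0,0,0,0,2.34,-2.02,0.4]]}}

```text
t: 21.37
tcp_pos: [0.5697, 0.1471, 0.1445]
orientation: [[-0.96, 0.273, -0.059], [0.279, 0.939, -0.202], [-0.0, -0.211, -0.978]]
wrist_force: [-5.1, -5.1, 6.7]
finger_gap: 0.0084
```

```bash
python3 - <<'E'
from h import *
lid()
s=read_state();T=s["orientation"];th=.739
print(go(hd(.87)+.019*T[:,2]))
E
```

```text
t 21.37 lateral 0.0007133765248010758 radius 0.12551680571748322 0.12390722335683259 theta 0.7384316824480766 F [-5.1417 -5.131   6.7232] M [-1.189   1.1815 -0.121 ] gap 0.008416502387162747 j [ 0.237   0.3402  0.247   1.5841 -0.184   0.5302]
(array([0., 0., 0.]), array([ 0.07,  1.49, -0.7 ]))
```

Emit:
{"api": "carry_out", "payload": {"deltas": [[0,0,0,0.02,0.4,-0.17,0.4],[0,0,0,0.05,0.8,-0.34,0.4],[0,0,0,0.05,1.15,-0.5,0.4],[0,0,0,0.05,1.45,-0.6,0.4],[0,0,0,0.05,1.45,-0.6,0.4]]}}

```text
t: 21.78
tcp_pos: [0.5743, 0.1631, 0.1493]
orientation: [[-0.96, 0.273, -0.055], [0.278, 0.939, -0.2], [-0.003, -0.208, -0.978]]
wrist_force: [-5.5, -3.4, 11.4]
finger_gap: 0.009
```

Emit:
{"api": "carry_out", "payload": {"deltas": [[0,0,0,0,0,0,0.4],[0,0,0,0,0,0,0.4]]}}

```text
t: 21.95
tcp_pos: [0.5743, 0.1631, 0.1493]
orientation: [[-0.96, 0.273, -0.055], [0.279, 0.939, -0.2], [-0.003, -0.207, -0.978]]
wrist_force: [-5.9, -3.4, 11.4]
finger_gap: 0.0087
```

```bash
python3 - <<'E'
from h import *
lid()
for n in("scene","top","wrist"):snap(n,n+"4")
im=cv2.imread("pics/scene4.png");cv2.imwrite("pics/s4z.png",cv2.resize(im[80:240,300:440],None,fx=5,fy=3.7,interpolation=cv2.INTER_CUBIC))
im=cv2.imread("pics/top4.png");cv2.imwrite("pics/t4z.png",cv2.resize(im[130:310,180:460],None,fx=2.8,fy=3,interpolation=cv2.INTER_CUBIC))
E
```

```text
t 21.95 lateral 0.0006612444211656623 radius 0.12487495609570794 0.12390722335683259 theta 0.8761525743125744 F [-5.8711 -3.3625 11.4034] M [-0.9448  1.2871 -0.087 ] gap 0.008660109087146386 j [ 0.2592  0.3628  0.2857  1.6    -0.1801  0.5515]
```

View pics/s4z.png

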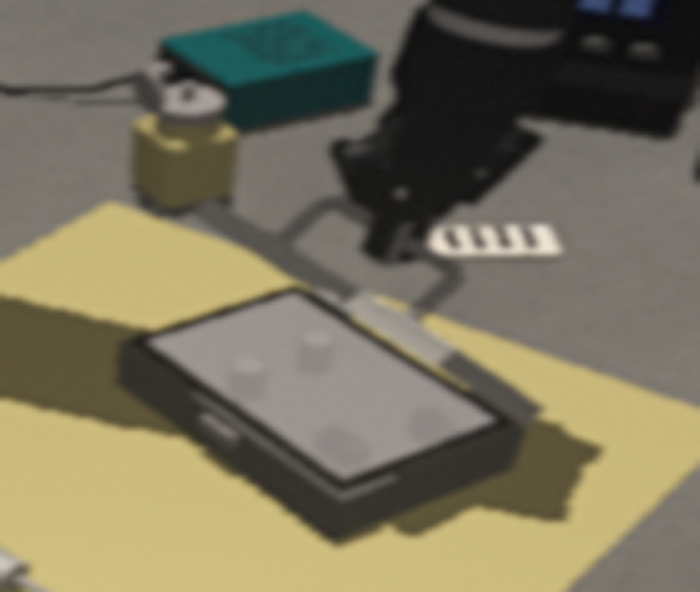

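View pics/t4z.png

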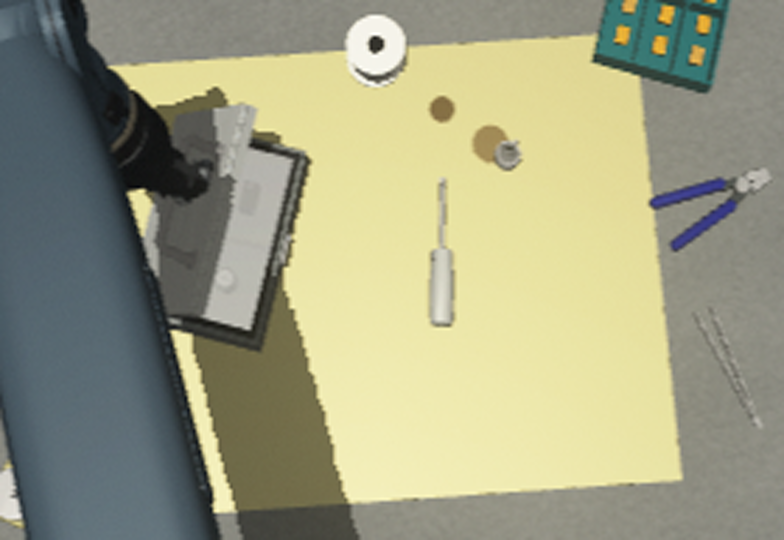

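View pics/wrist4.png

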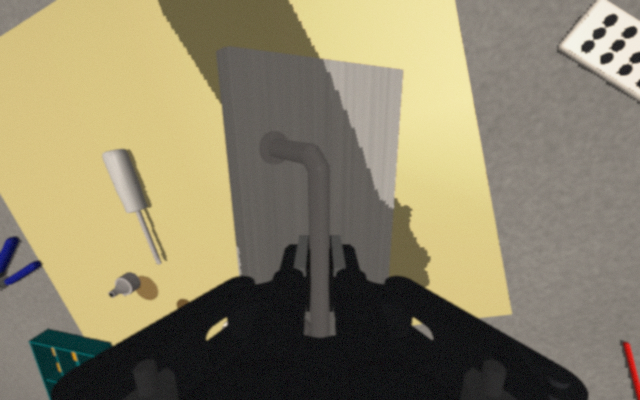

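Emit:
{"api": "carry_out", "payload": {"deltas": [[0,0,0,0,0,-0.05,0.4],[0,0,0,0,0,-0.1,0.4],[0,0,0,0,0,-0.15,0.4],[0,0,0,0,0,-0.15,0.4],[0,0,0,0,0,-0.15,0.4]], "newtons": 40}}

```text
t: 22.52
tcp_pos: [0.5743, 0.1633, 0.1495]
orientation: [[-0.96, 0.273, -0.056], [0.279, 0.939, -0.2], [-0.002, -0.207, -0.978]]
wrist_force: [-4.1, -2.9, 8.0]
finger_gap: 0.0086
```

Emit:
{"api": "carry_out", "payload": {"deltas": [[0,0,0,0,0,0,0.4],[0,0,0,0,0,0,0.4],[0,0,0,0,0,0,0.4]]}}

```text
t: 22.77
tcp_pos: [0.5743, 0.1633, 0.1495]
orientation: [[-0.96, 0.273, -0.056], [0.279, 0.939, -0.2], [-0.002, -0.207, -0.978]]
wrist_force: [-3.8, -2.7, 8.7]
finger_gap: 0.0087
```

```bash
python3 - <<'E'
from h import *
lid(); print(read_state()["joint_vel"])
c,im=snap("scene","s5");cv2.imwrite("pics/s5z.png",cv2.resize(im[80:240,300:440],None,fx=5,fy=3.7,interpolation=cv2.INTER_CUBIC))
E
```

```text
t 22.77 lateral 0.0006275153744811244 radius 0.12494271366222055 0.12390722335683259 theta 0.8786877175897623 F [-3.7557 -2.6692  8.7342] M [-0.8433  0.9433 -0.0593] gap 0.008676312536202756 j [ 0.2595  0.3642  0.2877  1.6016 -0.1797  0.5519]
[ 0.0013 -0.0009  0.0023 -0.0003  0.0006 -0.0009]
```

View pics/s5z.png

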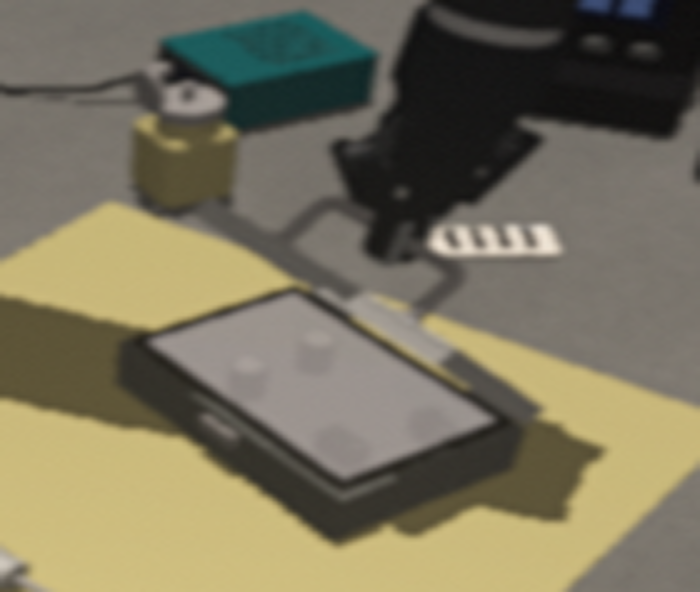

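The scene view shows the cover flush on the rim, with the four parts visible through it (around pixels 250–430, 350–440). The lid is held half open, steady.

```bash
python3 -c "
from cell import *
print(sign_off())"
```

```text
the job is handed in; nothing more can be done
None
```

The job is done and handed in at about 22.8 s of the 61 s allowed; `sign_off` gave no verdict.

- **Parts:** I stood the loose capacitor in the robot-side (-x) compartment and the relay in the far (+x) one, each next to its own kind. The wrist view before closing showed all four parts upright.
- **Closing:** I gripped the bow handle and lowered the lid slowly in the gripper the whole way, with the cover going down ahead of it. I pressed it home with about 18 N at the wrist, and the gripper never touched the clear cover.
- **Half open:** I lifted the outer lid alone. My last check put it at 0.88 rad, judged from the gripper pose, against the 0.87 asked. The gripper is holding it with 40 N and the arm was still. The cover lies shut on the rim with all four parts visible through it.

- **Residual force:** The wrist still reads about 9 N upward on the tool. The handle was pulled about 1 mm off its ideal arc, and I eased this from 11 N. Neither lid nor grip moved in the readings that followed.
- **Bystanders:** In the last top view the tweezers, cutters, screwdriver, nozzle and spool looked unmoved. The arm hid most of the pump bottle and the remote there, but both are visible and look in place in the scene view. I judged all of this by eye and did not measure it.

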